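# Stylus load test on a floor sample: suction on, load, release, re-arrest, unload

### The arm

A 6-joint arm with a two-finger parallel gripper is mounted at the origin on the work surface. World frame = base frame: x ahead of the robot, y to its left, z up, the work surface at z = 0. Lengths are in m, angles in rad, forces in N, time in s.
With the tool pointing down it reaches from about 0.375 to 0.75 m from the base axis. Payload 9 kg.
Tool frame: the origin (TCP) lies at the centre of the arm's flange, where the gripper is bolted on; the fingertips stand 173 mm ahead of it and the grasp point (between the pads) lies 155 mm ahead of it; y points along the fingers, z is the direction in which the jaws open and shut, and the axes are right-handed (so a half turn about y gives the same grasp; the last joint's range is limited). The gripper opens to 85 mm and grips with 20 to 120 N. Pads are 22 mm wide; open, the fingers measure 114 mm over their backs; the gripper's body (76 mm by 85 mm) begins 54 mm behind the grasp point. The pads swing forward as they close: fully open they stand 13 mm farther back than shut.
Start: joints at [-1.483, 0.104, 0.097, 1.564, 0, 1.353], TCP at [0.181, -0.572, 0.405] pointing down, gripper open.
Joint ranges: [-2.99, 2.99], [-0.84, 1.86], [-1.1, 1.16], [-1.84, 2.11], [-1.51, 1.56], [-3.14, 3.14]. Speed limits (rad/s): [2.22, 2.22, 2.57, 3.14, 3.14, 3.14].

### API

Orientations are given as a unit quaternion [x, y, z, w].
In Python, from workcell import read_state, capture, sign_off gives the robot as it stands.
- The arm moves only by the tool move_arm, never from a script. Its argument "motion" is one flat list of numbers, 7 for each row, row after row: the shift along the world's x, y, z in mm, then the turn, a rotation vector about the world's x, y, z in rad, then the closure, from -1 (fully open) to 1 (shut). A call has 1 to 20 rows; each row shifts and turns the commanded pose from where the row before left it; what a row does not reach is not made up. A row lasts 1/8 s, in which the tool goes at most 62.5 mm and 10.7 degrees, less where a joint would pass 70% of its speed; a pose out of reach is approached as far as the arm can. A call is refused whole if a number of a shift passes 62.5 or a number of a turn 0.188, either way. A call with a gripper value outside its range is refused whole. The fingers move at their own pace and stop on an object; "newtons" is the grip in N (left out, the last holds). Time passes only in rows, so rows that do not move let the fingers close. It gives the time, the measured TCP pose, the force and the opening at its end, in the units of the state.
- read_state(): the state, without advancing time (a new reading comes with each control period).
- capture(name): name is "scene" or "side" or "wrist"; returns a dict with "frame" (420x560x3 uint8, red, green, blue), "fx", "fy", "cx", "cy" (pixels), "pose" (4x4, takes a point from camera to world coordinates); the wrist camera has in their place "tool_from_camera" (4x4, takes a point from camera to tool coordinates, whose origin is the TCP and whose axes are the tool frame's). Camera axes: x right, y down, z forward; pixel columns grow to the right and rows downward; lengths in m; the calibration is good to about 2 mm. A picture is of the moment at which its call begins: read the wrist's pose just before it. There is no depth.
- sign_off(): hands the job in, once; it reports no verdict.
The state is a dict: "time": time; "qpos": joint angles; "joint_vel": joint speeds; "tau": joint torques, N m; "position": TCP position; "tcp_rot": TCP orientation; "wrist_force": force on the tool from outside, world axes, zero at the start; "moment": the same for the moment, N m; "finger_gap": finger opening in m.
Only numpy, scipy, OpenCV 4.12 (cv2) and the standard library are available. Lean on these libraries where they do the work, as an engineer would, in place of code of your own. Each camera call takes 0.05 s, during which the arm holds its last target.

### The job

Run one stylus load test: pull the console's blue valve knob out to its detent so that suction holds the floor sample, and stand every knobbed steel weight from the bench upright on the tester's load pan while the beam is still arrested. Then swing the arrest lever all the way over to let the beam down gently, leave the stylus pressing on the sample for about five seconds, and swing the lever all the way back so that the beam is arrested again with the weights still on it and the suction still on. Finally stand all the weights upright in the grey tray and push the valve knob fully home, with the beam left arrested and the other things on the bench left alone.

Things in the scene. Friction and masses are not known exactly. Their poses are not given: they have to be found in the camera images.
- weight_a_mid (a point): Small steel weight (0.2 kg, give or take a quarter); this point is on its axis, half-way up its 41 mm height, z along the axis to the knob. A disc 40 across and 17 high; on top of it a neck 14 across and 6 high, then a round knob 20 across and 18 high. It may be absent (None from the start): two or three of the four stand on the bench.
- weight_b_mid (a point): Small steel weight (0.2 kg, give or take a quarter); this point is on its axis, half-way up its 41 mm height, z along the axis to the knob. A disc 40 across and 17 high; on top of it a neck 14 across and 6 high, then a round knob 20 across and 18 high. It may be absent (None from the start): two or three of the four stand on the bench.
- weight_c_mid (a point): Large steel weight (0.4 kg, give or take a quarter); this point is on its axis, half-way up its 50 mm height, z along the axis to the knob. A disc 48 across and 26 high; on top of it a neck 14 across and 6 high, then a round knob 20 across and 18 high. It may be absent (None from the start): two or three of the four stand on the bench.
- weight_d_mid (a point): Large steel weight (0.4 kg, give or take a quarter); this point is on its axis, half-way up its 50 mm height, z along the axis to the knob. A disc 48 across and 26 high; on top of it a neck 14 across and 6 high, then a round knob 20 across and 18 high. It may be absent (None from the start): two or three of the four stand on the bench.
- pan (a point): Floor centre of the tester's square steel load pan, about 90 above the bench. Inside 120 x 120, rim 8 high, 3 thick; room for four weights two by two. x points along the beam, away from the robot, to its pivot 150 off, y across it, z up; it tips with the beam by up to about 0.04 rad. The stylus is right below it, 6 above the red-brown floor sample.
- beam (a joint): Tip of the balanced beam (rad): 0 when arrested and level, growing as the pan end goes down; about 0.04 with the stylus resting on the sample. It cannot be tipped while arrested; when the arrest is off, the pan end sinks by its own weight.
- lever (a joint): Arrest lever (rad): 0 = arrested, leaning towards the robot; 1.2 = released, leaning away; upright at 0.6. It starts at 0 to 0.06, has stops at both ends and stays where it is left; it takes 1 to 4 N at the ball. Its cam lowers two posts under the pan, so the beam comes down only as fast as the lever is swung.
- lever_ball (a point): Centre of the black ball, 24 across, at the end of the arrest lever's thin rod (9 thick), 75 from the lever's axis, on the right-hand (-y) side of the tester; it is free to turn in the grip. Only things under 40 high may stand within 40 beyond it on the right.
- lever_axis (a point): Point on the arrest lever's fixed axis, 30 above the bench, in the plane in which the ball swings; the axis is this frame's y, x runs along the beam away from the robot. Ball position in this frame: x = 75 sin(lever - 0.6), z = 75 cos(lever - 0.6), y = 0.
- valve (a joint): Push-pull knob of the suction valve (m): 0 = pushed home (shut), 0.015 = pulled out to its detent (open), stops at both ends. It snaps over the half-way hump: pulling or pushing takes about 9 N at most; let go beyond half-way it goes on to the end by itself.
- valve_knob (a point): Centre of the blue mushroom knob's head, 32 across, 16 thick, on the white console's sloping top; moves with the knob. z: the pulling direction, square to the panel, 25 degrees off vertical, leaning to the robot at yaw 0; y: level, along the panel. The top is 8 further along z. Pushed home, this point is 20 above the panel, 8 clear between head and the 40 wide collar. A 36 wide gauge stands 52 up the slope.
- tray: Loose open grey tray with a dark lining, outside 140 (its x) by 170 (its y) by 26 high, walls and floor 5 thick; origin at the centre of its underside, z up. 0.6 kg.
- cleaner: Bystander: white bottle with a blue cap, 52 across, 150 high (mm); leave it alone.
- tip_jar: Bystander: clear jar with a steel lid, 44 across, 50 high (mm); leave it alone.
- tape_roll: Bystander: yellow tape roll lying flat, 90 across, 22 high (mm); leave it alone.
- coupon: Bystander: red-brown sample coupon lying flat, 90 x 50 x 12 (mm); leave it alone.
- coupon2: Bystander: brown wood coupon lying flat, 100 x 60 x 12 (mm); leave it alone.
Things that resemble listed ones, but are neither listed nor needed, are in the scene too. Leave any red look-alike of the part that bears weight_b_mid alone.

How it is judged:
By the outcome, as a careful person would: the job done as asked, in the order asked, and still so for the second after the job is handed in, with the robot touching nothing.
Of weight_a, weight_b, weight_c, weight_d only 2 to 3 are there at a start; the rules pass over those that are not, and their reading is None.
At some moment in a run one of tray, weight_a, weight_b, weight_c, weight_d may be knocked a few centimetres aside while the robot is not near it.
Once in a run the grip may slacken for a moment while it holds something.
It also fails if it takes over 208 s, if anything falls off the work surface, if the arm or the gripper's body presses on something with over 40 N, if the wrist force passes 120 N, or if a joint passes its speed limit or range.

## Working session

There is one attempt and no reset: what is moved stays moved. The work goes in short steps, Python scripts to look and compute and a tool call to move; the robot and the scene stay as the last step left them, time stands still between calls to the robot, and variables do not carry over. Pictures are saved under pics/ and viewed, and the job is handed in when it is done.

Besides the shell and the picture viewer there is one more tool, called after "Emit:" as name(argument=value, ...) on one line, values as JSON. move_arm: Moves the arm, as the interface text tells. Its arguments: {"type":"object","properties":{"motion":{"type":"array"},"newtons":{"type":"number"}},"required":["motion"]}

```bash
ls; mkdir -p pics; python3 - <<'E'
from workcell import *
import cv2,json
s=read_state();print(s)
for n in("scene","side","wrist"):
    c=capture(n);cv2.imwrite(f"pics/{n}0.png",cv2.cvtColor(c["frame"],cv2.COLOR_RGB2BGR));print(n,{k:v for k,v in c.items() if k!="frame"})
E
```

```text
pics
{'time': 0.0, 'qpos': array([-1.48266288e+00,  1.04711713e-01,  9.64750344e-02,  1.56388661e+00,
       -1.07266141e-05,  1.35308542e+00]), 'joint_vel': array([ 1.40671796e-03,  1.91482734e-03, -6.53561927e-04, -6.71602267e-04,
       -8.56255139e-05,  2.67084528e-04]), 'tau': array([ 2.98278756e-04, -5.56928158e+01,  5.03651798e+01,  1.69042835e-02,
       -3.32283389e-04, -1.23708847e-05]), 'position': array([ 0.18065145, -0.57205227,  0.40391807]), 'tcp_rot': array([-0.10768474,  0.69932323, -0.6983864 ,  0.10773792]), 'wrist_force': array([ 0.77877764, -0.16100574,  0.99740514]), 'moment': array([-0.01053302,  0.00889531, -0.03160266]), 'finger_gap': 0.08553187663079999}
scene {'fx': 478.43617748338374, 'fy': 478.43617748338374, 'cx': 278.10078402915406, 'cy': 207.7956732791356, 'pose': array([[-0.47669391,  0.50540746, -0.71925393,  1.43382953],
       [ 0.87879596,  0.25357849, -0.40424697,  0.50960944],
       [-0.02192211, -0.82477951, -0.56502936,  0.7675083 ],
       [ 0.        ,  0.        ,  0.        ,  1.        ]])}
side {'fx': 509.00096127050085, 'fy': 509.00096127050085, 'cx': 284.6506395392691, 'cy': 206.9815977337572, 'pose': array([[-0.99171883, -0.08240667,  0.09850333,  0.41159684],
       [-0.12709785,  0.51964616, -0.84487514,  1.18380086],
       [ 0.01843647, -0.85039815, -0.52581659,  0.79654874],
       [ 0.        ,  0.        ,  0.        ,  1.        ]])}
wrist {'fx': 302.1077257524606, 'fy': 302.1077257524606, 'cx': 277.13310241107826, 'cy': 209.5184665043142, 'tool_from_camera': array([[ 6.54041036e-05,  9.58968273e-01,  2.83513399e-01,
        -7.21815379e-02],
       [ 4.58339200e-04, -2.83513399e-01,  9.58968166e-01,
         3.14527109e-02],
       [ 9.99999893e-01,  6.72248514e-05, -4.58075691e-04,
         8.09066232e-04],
       [ 0.00000000e+00,  0.00000000e+00,  0.00000000e+00,
         1.00000000e+00]])}
```

View pics/scene0.png

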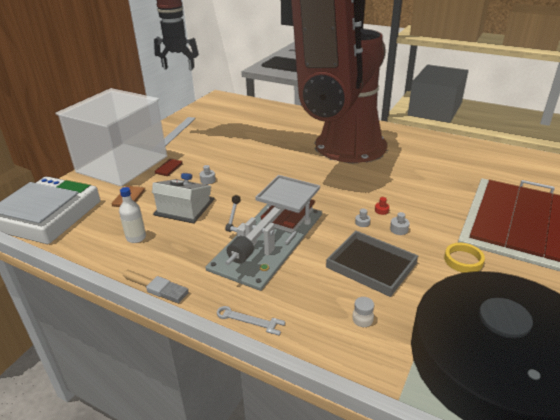

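View pics/side0.png

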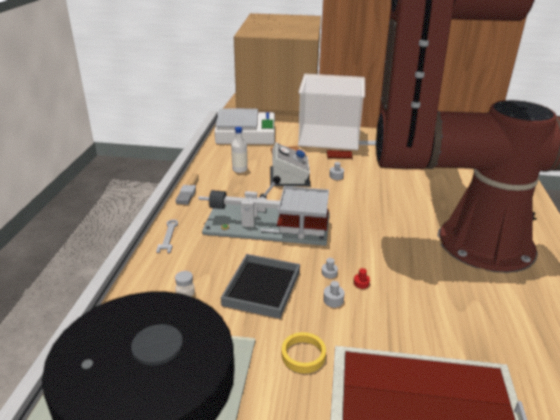

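View pics/wrist0.png

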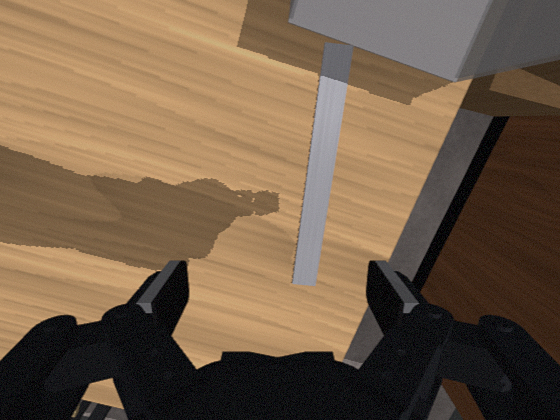

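```bash
cat > h.py <<'E'
from workcell import *
import numpy as np,cv2
from scipy.spatial.transform import Rotation as R
def cam(n):
    s=read_state() if n=="wrist" else None
    c=capture(n)
    if n=="wrist":
        T=np.eye(4);T[:3,:3]=R.from_quat(s["tcp_rot"]).as_matrix();T[:3,3]=s["position"]
        c["pose"]=T@c["tool_from_camera"]
    return c
def save(c,name,box=None,k=1):
    f=c["frame"]
    if box: x0,y0,x1,y1=box; f=f[y0:y1,x0:x1]
    f=cv2.resize(f,None,fx=k,fy=k,interpolation=cv2.INTER_CUBIC)
    cv2.imwrite(f"pics/{name}.png",cv2.cvtColor(f,cv2.COLOR_RGB2BGR))
def ray(c,u,v):
    d=c["pose"][:3,:3]@np.array([(u-c["cx"])/c["fx"],(v-c["cy"])/c["fy"],1]);return c["pose"][:3,3],d/np.linalg.norm(d)
def atz(c,u,v,z):
    o,d=ray(c,u,v);return o+d*(z-o[2])/d[2]
def tri(*obs):
    A=np.zeros((3,3));b=np.zeros(3);L=[]
    for c,u,v in obs:
        o,d=ray(c,u,v);P=np.eye(3)-np.outer(d,d);A+=P;b+=P@o;L.append((o,P))
    x=np.linalg.solve(A,b);return x,[round(1e3*np.linalg.norm(P@(x-o)),1) for o,P in L]
def proj(c,p):
    q=c["pose"][:3,:3].T@(np.array(p)-c["pose"][:3,3]);return np.array([c["fx"]*q[0]/q[2]+c["cx"],c["fy"]*q[1]/q[2]+c["cy"]])
def static(n): # calibration of static cams
    return {k:v for k,v in np.load(f"{n}.npz").items()}
np.set_printoptions(precision=4,suppress=True)
E
python3 - <<'E'
from h import *
for n in("scene","side"):
    c=cam(n);np.savez(n+".npz",**c)
    if n=="scene":
        save(c,"sA",(140,150,330,290),4);save(c,"sB",(310,180,500,320),4)
    else:
        save(c,"dA",(190,120,350,250),5);save(c,"dB",(200,230,400,360),4)
E
```

```text
(no output)
```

View pics/sA.png

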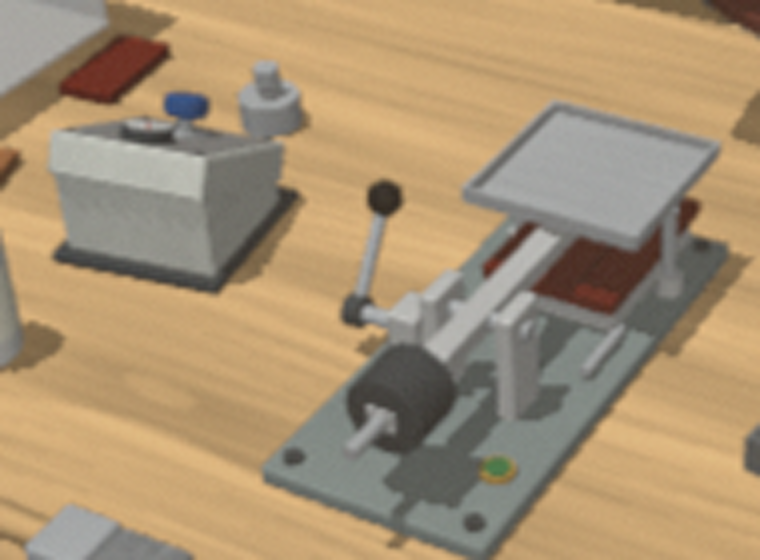

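View pics/sB.png

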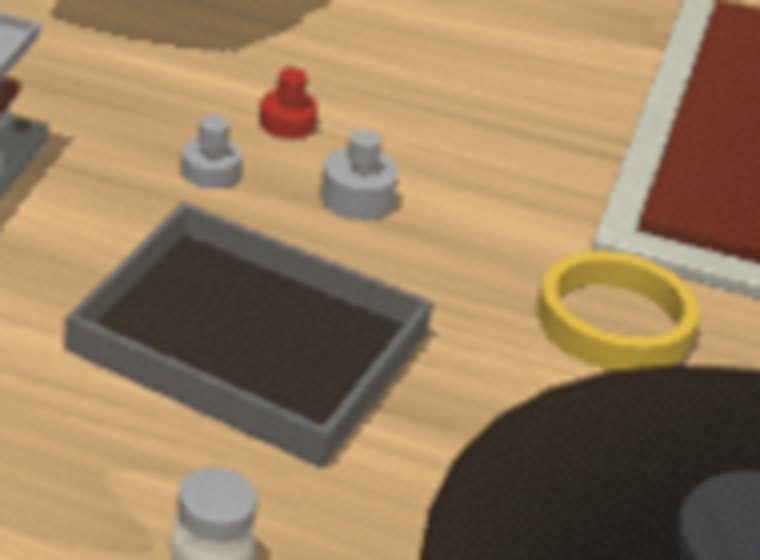

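View pics/dA.png

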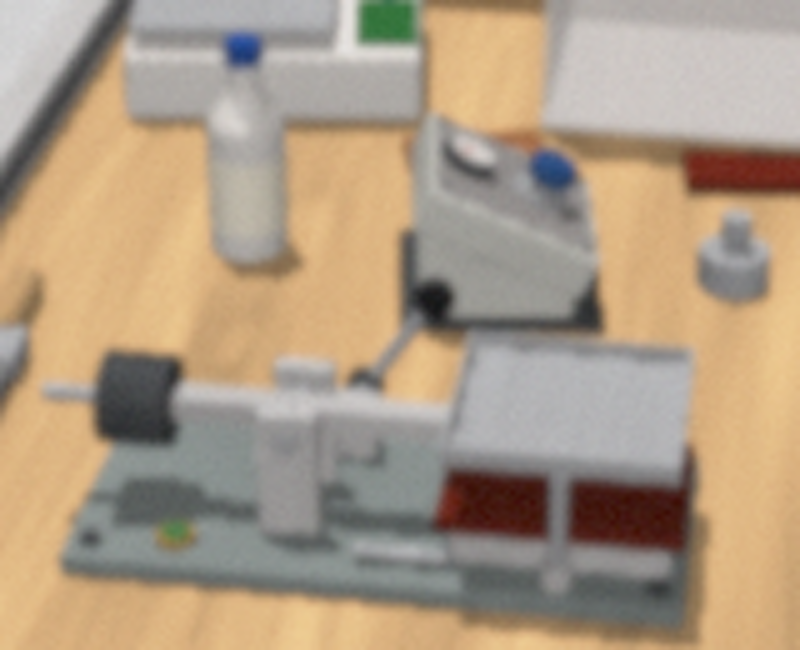

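View pics/dB.png

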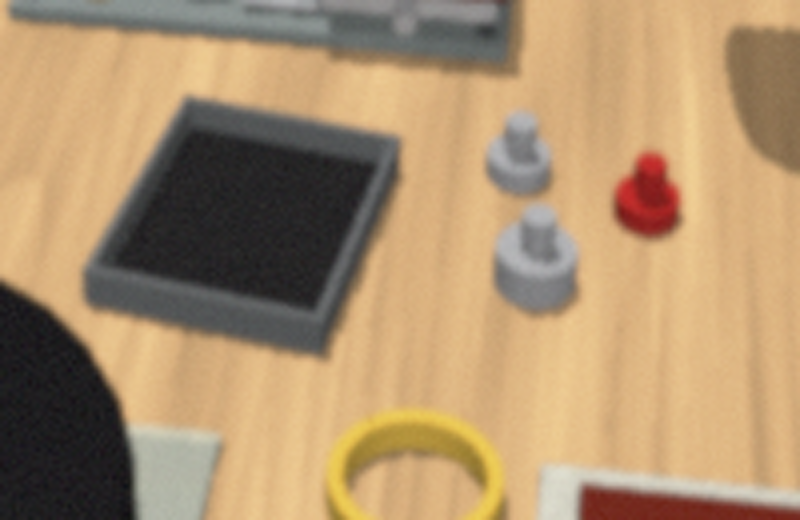

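```bash
python3 - <<'E'
from h import *
S=static("scene");D=static("side")
A=lambda x,y:(S,140+x/4,150+y/4)
B=lambda x,y:(S,310+x/4,180+y/4)
a=lambda x,y:(D,190+x/5,120+y/5)
b=lambda x,y:(D,200+x/4,230+y/4)
P=dict(w1=(A(265,75),a(738,228)),w2=(B(213,134),b(520,132)),w3=(B(364,150),b(539,232)),red=(B(291,88),b(650,176)),
ball=(A(384,198),a(432,299)),valve=(A(186,105),a(552,169)),gauge=(A(147,128),a(470,152)),
p_mm=(A(560,104),a(692,352)),p_mp=(A(718,148),a(690,458)),p_pp=(A(640,240),a(450,458)),p_pm=(A(466,192),a(478,335)),
leveraxis=(A(357,308),a(365,380)),
t_mm=(B(182,206),b(400,140)),t_mp=(B(432,305),b(325,318)),t_pp=(B(322,437),b(88,268)),t_pm=(B(68,322),b(188,100)))
for k,v in P.items(): print(k,*tri(*v))
# w1 disc widths
E
```

```text
w1 [ 0.4154 -0.314   0.0383] [np.float64(1.6), np.float64(1.6)]
w2 [0.4137 0.1957 0.0299] [np.float64(2.2), np.float64(2.2)]
w3 [0.398  0.293  0.0369] [np.float64(1.2), np.float64(1.2)]
red [0.335  0.2237 0.0281] [np.float64(2.1), np.float64(2.1)]
ball [ 0.5864 -0.0911  0.0911] [np.float64(1.4), np.float64(1.4)]
valve [ 0.5369 -0.2899  0.0825] [np.float64(1.8), np.float64(1.8)]
gauge [ 0.589  -0.2813  0.0944] [np.float64(1.9), np.float64(1.9)]
p_mm [ 0.4349 -0.044   0.0949] [np.float64(2.8), np.float64(2.8)]
p_mp [0.4313 0.0724 0.0941] [np.float64(6.9), np.float64(6.9)]
p_pp [0.5533 0.0765 0.0902] [np.float64(1.8), np.float64(1.8)]
p_pm [ 0.555  -0.0488  0.0918] [np.float64(3.2), np.float64(3.2)]
leveraxis [ 0.6265 -0.0919  0.031 ] [np.float64(3.0), np.float64(3.0)]
t_mm [0.486  0.2021 0.0206] [np.float64(1.9), np.float64(1.9)]
t_mp [0.5111 0.3684 0.0228] [np.float64(3.9), np.float64(3.9)]
t_pp [0.6478 0.3448 0.021 ] [np.float64(2.9), np.float64(2.9)]
t_pm [0.6219 0.1819 0.0199] [np.float64(2.5), np.float64(2.5)]
```

```bash
cat >> h.py <<'E'
def tgt(approach,jaw):
    y=np.array(approach,float);y/=np.linalg.norm(y);z=np.array(jaw,float);z-=y*(z@y);z/=np.linalg.norm(z)
    return np.stack([np.cross(y,z),y,z],1)
def plan(pos,Rm,show=True):
    s=read_state();R0=R.from_quat(s["tcp_rot"]);best=None
    for f in(1,-1):
        M=Rm@np.diag([f,1,f]);rv=(R.from_matrix(M)*R0.inv()).as_rotvec()
        print(f"flip{f}: d_mm",np.round(1e3*(np.array(pos)-s["position"]),1),"rv",np.round(rv,3),"min rows",np.round(max(np.abs(1e3*(np.array(pos)-s["position"])).max()/62,np.linalg.norm(rv)/0.18),1))
E
python3 - <<'E'
from h import *
s=read_state();M=R.from_quat(s["tcp_rot"]).as_matrix();print(M)
S=static("scene");D=static("side")
print(proj(S,[.18,-.57,.23]),atz(S,100,185,0),atz(S,168,160,0),atz(D,300,147,0),atz(D,365,147,0))
z=np.array([-np.sin(.436)*np.cos(.16),-np.sin(.436)*np.sin(.16),np.cos(.436)])
k=np.array([.537,-.29,.083])
plan(k+z*(.155+.12),tgt(-z,[-np.sin(.16),np.cos(.16),0]))
E
```

```text
[[-0.9536 -0.0001  0.3011]
 [-0.3011  0.0006 -0.9536]
 [-0.0001 -1.     -0.0006]]
[179.2409  72.5555] [ 0.5947 -0.5929  0.    ] [ 0.3731 -0.5057  0.    ] [ 0.5583 -0.5215  0.    ] [ 0.3205 -0.5615 -0.    ]
flip1: d_mm [241.7 263.6 -72. ] rv [-0.633 -0.151  2.928] min rows 16.7
flip-1: d_mm [241.7 263.6 -72. ] rv [ 0.1   -0.425 -0.144] min rows 4.3
```

Emit:
move_arm(motion=[30, 33, -9, 0.012, -0.053, -0.018, -1, 30, 33, -9, 0.012, -0.053, -0.018, -1, 30, 33, -9, 0.012, -0.053, -0.018, -1, 30, 33, -9, 0.013, -0.053, -0.018, -1, 30, 33, -9, 0.013, -0.053, -0.018, -1, 30, 33, -9, 0.013, -0.053, -0.018, -1, 30, 33, -9, 0.013, -0.053, -0.018, -1, 31, 33, -9, 0.012, -0.054, -0.018, -1, 0, 0, 0, 0, 0, 0, -1, 0, 0, 0, 0, 0, 0, -1], newtons=60)

```text
time: 1.5
position: [0.4215, -0.3083, 0.3329]
tcp_rot: [0.097, 0.7, -0.676, 0.207]
wrist_force: [0.5, 0.5, 0.2]
finger_gap: 0.0857
```

```bash
python3 - <<'E'
from h import *
c=cam("wrist");np.savez("wr1.npz",**c);save(c,"w1",None,1.4)
for n,p in dict(valve=[.537,-.29,.083],w1=[.4154,-.314,.041],gauge=[.589,-.281,.094]).items(): print(n,proj(c,p)*1.4)
E
```

```text
valve [386.8944 291.959 ]
w1 [393.5972 487.9628]
gauge [385.8462 201.4514]
```

View pics/w1.png

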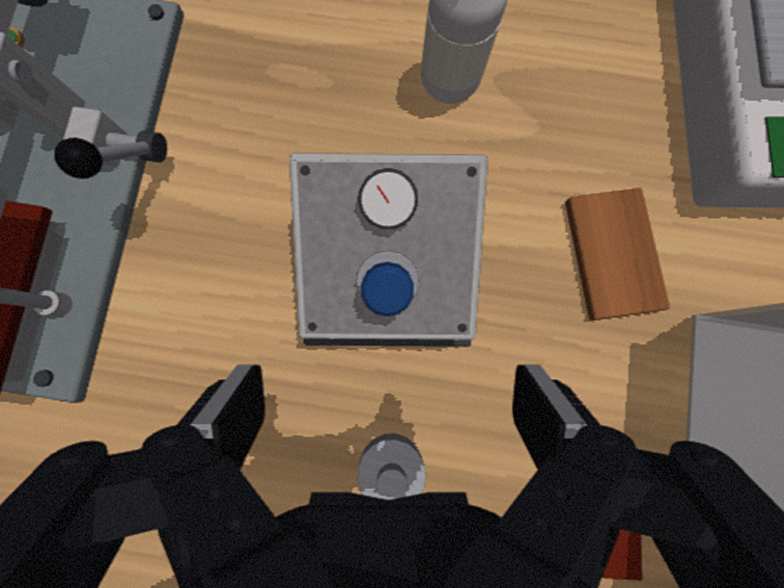

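```bash
python3 - <<'E'
from h import *
c=static("wr1");S=static("scene");D=static("side")
yaw=.16
z=np.array([-np.sin(.436)*np.cos(yaw),-np.sin(.436)*np.sin(yaw),np.cos(.436)])
k=np.array([.537,-.29,.083])
print(proj(c,k+8e-3*z)*1.4)
x,r=tri((S,186.5,176.25),(D,300.4,153.8),(c,387/1.4,288/1.4));print(x,r)
from scipy.optimize import least_squares
f=lambda k:np.r_[proj(S,k+0*z)-[186.5,176.25],proj(D,k+0*z)-[300.4,153.8],(proj(c,k+8e-3*z)-np.array([387,288.5])/1.4)]
q=least_squares(f,k);print(q.x,q.fun)
s=read_state();
g=s["position"]+.155*R.from_quat(s["tcp_rot"]).as_matrix()[:,1]
print("tool y",R.from_quat(s["tcp_rot"]).as_matrix(),z)
print("grasp to knob", q.x-g, (q.x-g)@z)
plan(q.x+z*(.155+.007),tgt(-z,[-np.sin(yaw),np.cos(yaw),0]))
E
```

```text
[386.8715 295.8078]
[ 0.538  -0.2894  0.0831] [np.float64(1.8), np.float64(2.2), np.float64(1.4)]
[ 0.5408 -0.2893  0.0838] [-0.907  -0.3315 -1.4045  0.1573 -0.2499  0.4416]
tool y [[-0.8951  0.4169  0.1581]
 [-0.1438  0.0656 -0.9874]
 [-0.422  -0.9066  0.0012]] [-0.4169 -0.0673  0.9064]
grasp to knob [ 0.0548  0.0093 -0.1087] -0.12201340419292833
flip1: d_mm [  51.9    8.6 -102.4] rv [ 1.31   0.209 -2.847] min rows 17.4
flip-1: d_mm [  51.9    8.6 -102.4] rv [ 0.001 -0.     0.001] min rows 1.7
```

Emit:
move_arm(motion=[6.5, 1.1, -12.8, 0, 0, 0, -1, 6.5, 1.1, -12.8, 0, 0, 0, -1, 6.5, 1.1, -12.8, 0, 0, 0, -1, 6.5, 1.1, -12.8, 0, 0, 0, -1, 6.5, 1.1, -12.8, 0, 0, 0, -1, 6.5, 1.1, -12.8, 0, 0, 0, -1, 6.5, 1, -12.8, 0, 0, 0, -1, 6.5, 1, -12.8, 0, 0, 0, -0.5, 0, 0, 0, 0, 0, 0, -0.2, 0, 0, 0, 0, 0, 0, -0.1, 0, 0, 0, 0, 0, 0, 0], newtons=60)

```text
time: 2.92
position: [0.4737, -0.2999, 0.231]
tcp_rot: [0.098, 0.7, -0.676, 0.208]
wrist_force: [-1.0, 0.8, 1.0]
finger_gap: 0.0424
```

```bash
python3 - <<'E'
from h import *
c=cam("wrist");save(c,"w2",(150,120,410,380),2.2)
E
```

```text
(no output)
```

View pics/w2.png

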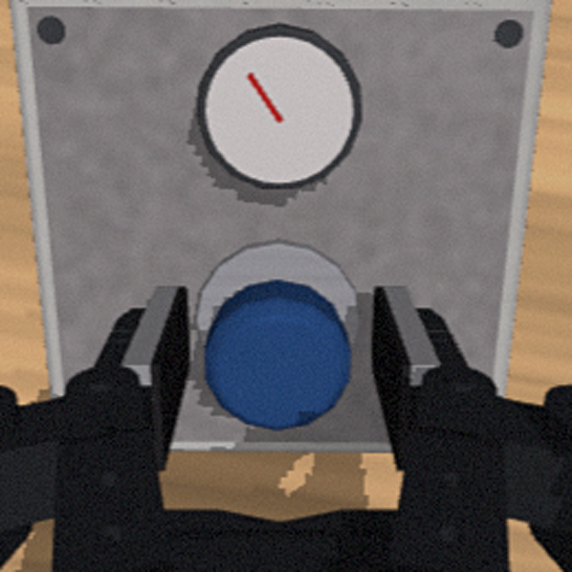

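Knob (278,355 in crop) sits centred between the pads. Close on it.

Emit:
move_arm(motion=[0, 0, 0, 0, 0, 0, 0.4, 0, 0, 0, 0, 0, 0, 0.4, 0, 0, 0, 0, 0, 0, 0.6, 0, 0, 0, 0, 0, 0, 0.6, 0, 0, 0, 0, 0, 0, 0.6], newtons=70)

```text
time: 3.6
position: [0.4735, -0.2995, 0.2312]
tcp_rot: [0.098, 0.7, -0.676, 0.207]
wrist_force: [-7.0, 3.9, 8.8]
finger_gap: 0.0296
```

Emit:
move_arm(motion=[-0.8, -0.1, 1.8, 0, 0, 0, 0.6, -0.8, -0.1, 1.8, 0, 0, 0, 0.6, -0.8, -0.1, 1.8, 0, 0, 0, 0.6, -0.8, -0.1, 1.8, 0, 0, 0, 0.6])

```text
time: 4.1
position: [0.4706, -0.2998, 0.2371]
tcp_rot: [0.098, 0.7, -0.676, 0.208]
wrist_force: [4.0, 0.3, -5.5]
finger_gap: 0.0295
```

Emit:
move_arm(motion=[-0.8, -0.1, 1.8, 0, 0, 0, 0.6, -0.8, -0.1, 1.8, 0, 0, 0, 0.6, -0.8, -0.1, 1.8, 0, 0, 0, 0.6, -0.8, -0.1, 1.8, 0, 0, 0, 0.6, 0, 0, 0, 0, 0, 0, 0.6])

```text
time: 4.72
position: [0.4672, -0.3004, 0.2449]
tcp_rot: [0.098, 0.7, -0.676, 0.207]
wrist_force: [-1.8, 1.6, 2.6]
finger_gap: 0.0296
```

Emit:
move_arm(motion=[-0.4, -0.1, 0.9, 0, 0, 0, 0.6, -0.4, -0.1, 0.9, 0, 0, 0, 0.6, 0, 0, 0, 0, 0, 0, 0.2, 0, 0, 0, 0, 0, 0, -0.2, 0, 0, 0, 0, 0, 0, -0.4])

```text
time: 5.35
position: [0.4664, -0.3008, 0.2468]
tcp_rot: [0.098, 0.7, -0.676, 0.207]
wrist_force: [-0.5, -0.1, 1.0]
finger_gap: 0.0597
```

```bash
python3 - <<'E'
from h import *
c=cam("wrist");save(c,"w3",(150,120,410,380),2.2)
E
```

```text
(no output)
```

View pics/w3.png

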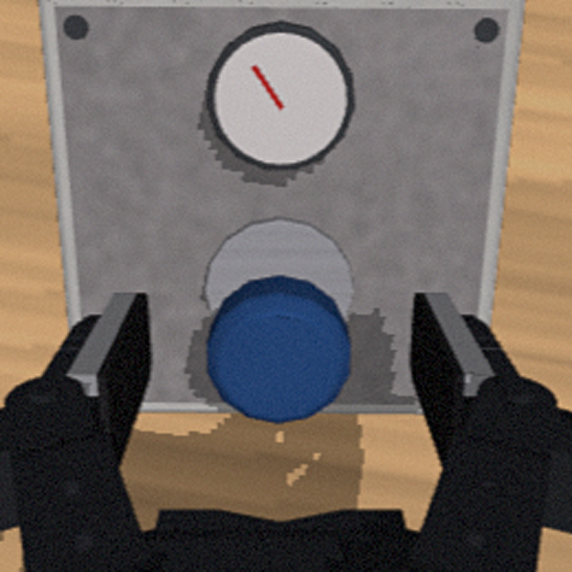

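```bash
python3 - <<'E'
from h import *
plan([.4154,-.314,.31],tgt([0,0,-1],[0,1,0]))
E
```

```text
flip1: d_mm [-51.  -13.2  63.2] rv [-0.646 -0.05   2.915] min rows 16.6
flip-1: d_mm [-51.  -13.2  63.2] rv [-0.034  0.435 -0.157] min rows 2.6
```

Emit:
move_arm(motion=[-8, -1, 17, 0, 0, 0, -0.4, -8, -1, 17, 0, 0, 0, -0.6, -7, -2, 17, 0, 0, 0, -0.6, -5, -1, 6, -0.006, 0.072, -0.026, -0.6, -5, -2, 6, -0.006, 0.072, -0.026, -0.6, -5, -2, 0, -0.006, 0.073, -0.026, -0.6, -5, -2, 0, -0.006, 0.073, -0.026, -0.6, -4, -2, 0, -0.005, 0.073, -0.026, -0.6, -4, 0, 0, -0.005, 0.072, -0.027, -0.6, 0, 0, 0, 0, 0, 0, -0.6])

```text
time: 6.65
position: [0.4156, -0.3137, 0.3095]
tcp_rot: [0.0, 0.707, -0.707, 0.0]
wrist_force: [0.3, -0.5, 0.2]
finger_gap: 0.0684
```

```bash
python3 - <<'E'
from h import *
c=cam("wrist");save(c,"w4",None,1.4);np.savez("wr2.npz",**c)
print(proj(c,[.4154,-.314,.05])*1.4)
E
```

```text
[387.5916 302.2779]
```

View pics/w4.png

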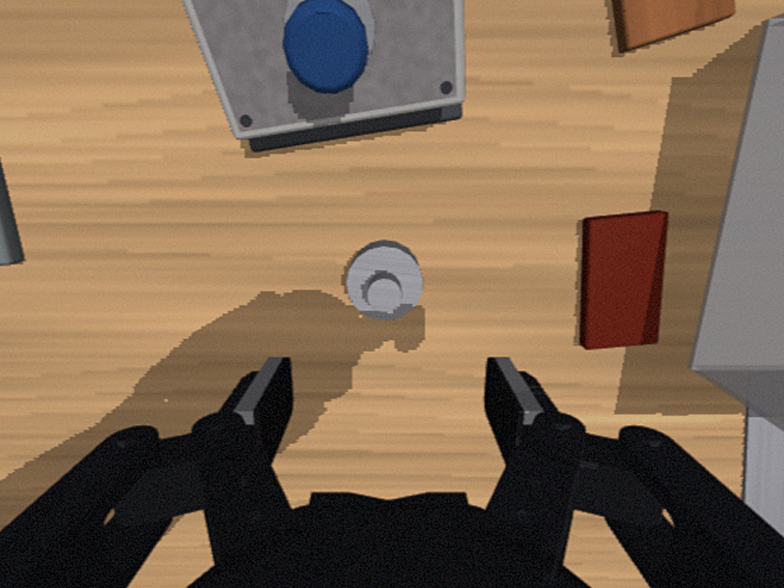

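```bash
python3 - <<'E'
from h import *
c=static("wr2")
p=atz(c,384/1.4,293/1.4,.05);print(p,atz(c,385/1.4,281/1.4,.026))
plan([p[0],p[1],.155+.0465],tgt([0,0,-1],[0,1,0]))
E
```

```text
[ 0.4209 -0.312   0.05  ] [ 0.4215 -0.3124  0.026 ]
flip1: d_mm [   5.2    1.7 -108.1] rv [-0.003 -0.001  3.141] min rows 17.4
flip-1: d_mm [   5.2    1.7 -108.1] rv [-0.     0.002 -0.001] min rows 1.7
```

Emit:
move_arm(motion=[0.7, 0.2, -13.5, 0, 0, 0, -0.3, 0.7, 0.2, -13.5, 0, 0, 0, -0.2, 0.7, 0.2, -13.5, 0, 0, 0, -0.2, 0.7, 0.2, -13.5, 0, 0, 0, -0.2, 0.6, 0.2, -13.5, 0, 0, 0, -0.2, 0.6, 0.2, -13.5, 0, 0, 0, -0.2, 0.6, 0.2, -13, 0, 0, 0, -0.2, 0.6, 0.3, -13, 0, 0, 0, -0.2, 0, 0, 0, 0, 0, 0, -0.2])

```text
time: 7.82
position: [0.4203, -0.3114, 0.2012]
tcp_rot: [-0.0, 0.708, -0.706, -0.0]
wrist_force: [-0.1, 0.6, 0.6]
finger_gap: 0.0515
```

```bash
python3 - <<'E'
from h import *
c=cam("wrist");save(c,"w5",(150,120,410,380),2.2)
E
```

```text
(no output)
```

View pics/w5.png

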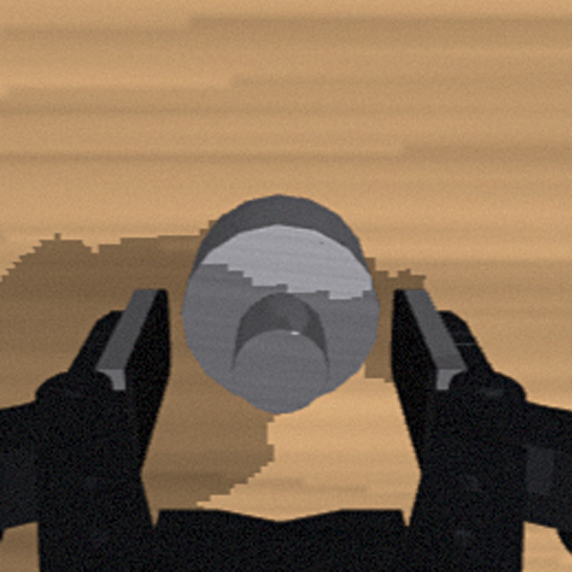

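Emit:
move_arm(motion=[0, 0, 0, 0, 0, 0, 0.4, 0, 0, 0, 0, 0, 0, 0.8, 0, 0, 0, 0, 0, 0, 0.8, 0, 0, 0, 0, 0, 0, 0.8, 0, 0, 0, 0, 0, 0, 0.8], newtons=70)

```text
time: 8.5
position: [0.4209, -0.312, 0.2032]
tcp_rot: [-0.0, -0.707, 0.707, -0.0]
wrist_force: [-0.7, 0.9, 5.0]
finger_gap: 0.0177
```

Emit:
move_arm(motion=[0, 0, 15, 0, 0, 0, 0.8, 0, 0, 30, 0, 0, 0, 0.8, 0, 0, 40, 0, 0, 0, 0.8, 0, 20, 40, 0, 0, 0, 0.8, 2, 40, 10, 0, 0, 0, 0.8, 3, 40, 0, 0, 0, 0, 0.8, 3, 40, 0, 0, 0, 0, 0.8, 3, 40, 0, 0, 0, 0, 0.8, 3, 40, 0, 0, 0, 0, 0.8, 3, 40, 0, 0, 0, 0, 0.8, 3, 30, 0, 0, 0, 0, 0.8, 0, 20, 0, 0, 0, 0, 0.8, 0, 0, 0, 0, 0, 0, 0.8])

```text
time: 10.12
position: [0.4404, -0.0008, 0.3378]
tcp_rot: [-0.001, 0.707, -0.707, 0.001]
wrist_force: [-0.0, -0.6, -4.3]
finger_gap: 0.0175
```

```bash
python3 - <<'E'
from h import *
c=cam("wrist");save(c,"w6",None,1.4);np.savez("wr3.npz",**c)
for dx in(-60,60):
  for dy in(-60,60): print(dx,dy,proj(c,[.494+dx/1e3,.014+dy/1e3,.098])*1.4)
E
```

```text
-60 -60 [472.9335 324.8083]
-60 60 [244.4226 324.3044]
60 -60 [488.8781  71.7063]
60 60 [218.9903  71.125 ]
```

View pics/w6.png

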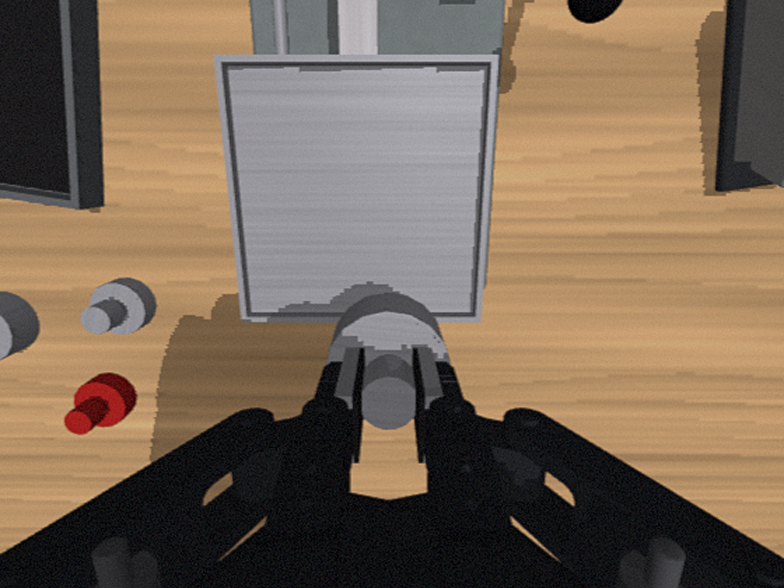

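```bash
python3 - <<'E'
from h import *
c=static("wr3")
P=[atz(c,u/1.4,v/1.4,.098)[:2] for u,v in((215,57),(499,55),(483,320),(242,321))];P=np.array(P);print(P,P.mean(0))
print(np.linalg.norm(P-np.roll(P,1,0),axis=1))
m=P.mean(0);e=(P[0]+P[1]-P[2]-P[3]);print("yaw",np.arctan2(e[1],e[0]), "yaw2",np.arctan2(*( (P[0]-P[1]+P[3]-P[2])*[-1,1])))
# also scene/side
print(atz(c,122/1.4,297/1.4,.017),atz(c,98/1.4,318/1.4,.041))
E
```

```text
[[ 0.5596  0.0751]
 [ 0.5606 -0.05  ]
 [ 0.4367 -0.0511]
 [ 0.4358  0.0751]] [0.4982 0.0123]
[0.1238 0.1251 0.124  0.1262]
yaw 0.004664985999111564 yaw2 0.007484307772285767
[0.424 0.189 0.017] [0.4167 0.1917 0.041 ]
```

Emit:
move_arm(motion=[17, 8, 0, 0, 0, 0, 0.8, 24, 12, 0, 0, 0, 0, 0.8, 24, 12, 0, 0, 0, 0, 0.8, 17, 8, 0, 0, 0, 0, 0.8, 4.5, 2, 0, 0, 0, 0, 0.8, 0, 0, -13, 0, 0, 0, 0.8, 0, 0, -13, 0, 0, 0, 0.8, 0, 0, -9, 0, 0, 0, 0.8, 0, 0, -4, 0, 0, 0, 0.8, 0, 0, 0, 0, 0, 0, 0.8])

```text
time: 11.42
position: [0.527, 0.0401, 0.2983]
tcp_rot: [-0.0, 0.707, -0.707, -0.0]
wrist_force: [0.0, 1.4, -4.9]
finger_gap: 0.0174
```

Emit:
move_arm(motion=[0, 0, -1.5, 0, 0, 0, 0.8, 0, 0, -1.5, 0, 0, 0, 0.8, 0, 0, -1, 0, 0, 0, 0.8, 0, 0, 0, 0, 0, 0, 0.8])

```text
time: 11.92
position: [0.5271, 0.0401, 0.2945]
tcp_rot: [0.0, 0.707, -0.707, 0.0]
wrist_force: [0.5, 0.1, -4.9]
finger_gap: 0.0174
```

Emit:
move_arm(motion=[0, 0, -1, 0, 0, 0, 0.8, 0, 0, -1, 0, 0, 0, 0.8, 0, 0, 0, 0, 0, 0, 0.8])

```text
time: 12.3
position: [0.5272, 0.0402, 0.2931]
tcp_rot: [0.0, 0.707, -0.707, 0.0]
wrist_force: [-2.8, 0.7, 1.8]
finger_gap: 0.0174
```

Emit:
move_arm(motion=[0, 0, 0.3, 0, 0, 0, 0.5, 0, 0, 0, 0, 0, 0, 0.2, 0, 0, 0, 0, 0, 0, 0, 0, 0, 10, 0, 0, 0, 0, 0, 0, 20, 0, 0, 0, 0, 0, 0, 20, 0, 0, 0, -0.2, -20, 0, 20, 0, 0, 0, -0.4, -40, 30, 0, 0, 0, 0, -0.5, -40, 40, 0, 0, 0, 0, -0.5, -10, 50, 0, 0, 0, 0, -0.5, 0, 50, 0, 0, 0, 0, -0.5, 0, 40, 0, 0, 0, 0, -0.5, 0, 0, 0, 0, 0, 0, -0.5])

```text
time: 13.92
position: [0.4224, 0.1721, 0.3626]
tcp_rot: [-0.031, 0.726, -0.687, 0.028]
wrist_force: [1.1, -1.1, 0.5]
finger_gap: 0.064
```

```bash
python3 - <<'E'
from h import *
c=cam("wrist");save(c,"w7",None,1.4);np.savez("wr4.npz",**c)
c=cam("scene");save(c,"s7",(140,130,500,330),2.2)
E
```

```text
(no output)
```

View pics/w7.png

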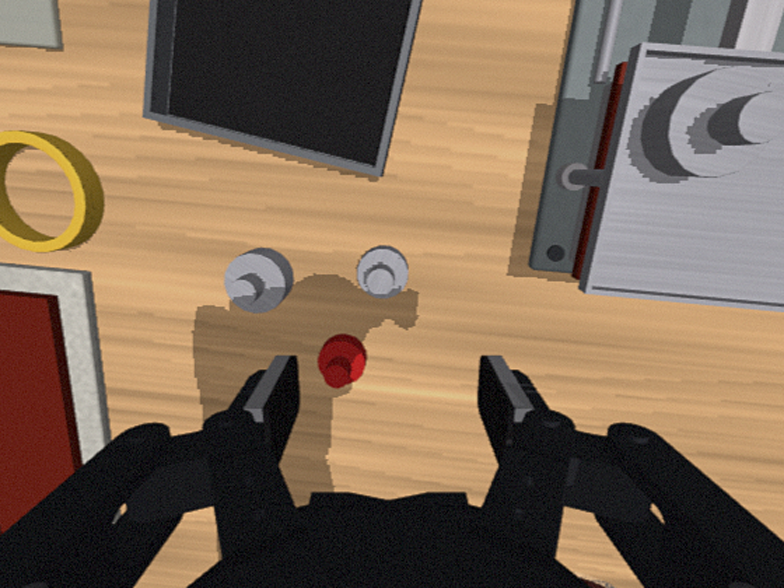

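View pics/s7.png

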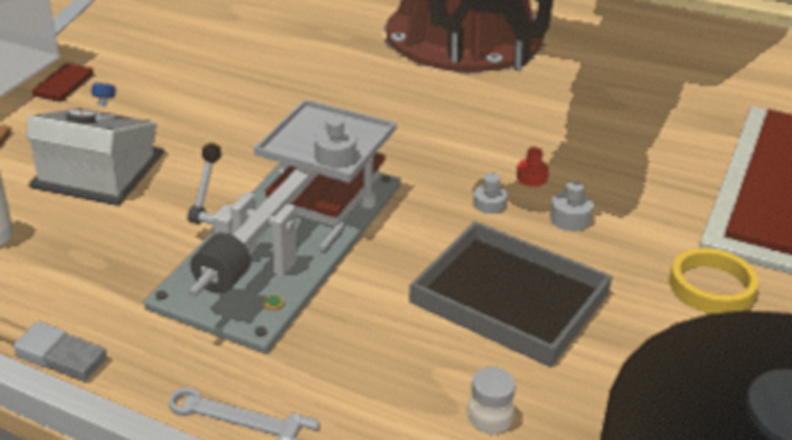

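```bash
python3 - <<'E'
from h import *
c=static("wr4")
print("w2",atz(c,379/1.4,281/1.4,.041),atz(c,383/1.4,272/1.4,.017))
p=atz(c,239/1.4,291/1.4,.05)
print("w3",p,atz(c,258/1.4,278/1.4,.026)); print("red",atz(c,337/1.4,374/1.4,.041))
print("tray",[atz(c,u/1.4,v/1.4,.026)[:2] for u,v in((379,176),(144,115))])
plan([p[0],p[1],.31],tgt([0,0,-1],[0,1,0]))
E
```

```text
w2 [0.4156 0.1952 0.041 ] [0.4165 0.1941 0.017 ]
w3 [0.401  0.2931 0.05  ] [0.4049 0.288  0.026 ]
red [0.3391 0.2217 0.041 ]
tray [array([0.487 , 0.2019]), array([0.5138, 0.3672])]
flip1: d_mm [-21.2 121.6 -52.4] rv [ 0.006 -0.084  3.059] min rows 17.0
flip-1: d_mm [-21.2 121.6 -52.4] rv [-0.055 -0.004 -0.082] min rows 2.0
```

Emit:
move_arm(motion=[-4, 24, -10, -0.011, -0.001, -0.016, -0.4, -4, 24, -10, -0.011, -0.001, -0.016, -0.3, -4, 24, -10, -0.011, -0.001, -0.016, -0.2, -4, 24, -10, -0.011, -0.001, -0.017, -0.2, -4, 24, -12, -0.011, 0, -0.017, -0.2, 0, 0, 0, 0, 0, 0, -0.2, 0, 0, 0, 0, 0, 0, -0.2])

```text
time: 14.9
position: [0.4135, 0.1871, 0.3101]
tcp_rot: [-0.042, 0.732, -0.679, 0.038]
wrist_force: [-1.1, -0.3, 0.3]
finger_gap: 0.0511
```

```bash
python3 - <<'E'
from h import *
c=cam("wrist");save(c,"w8",None,1.4);np.savez("wr5.npz",**c);print(proj(c,[.402,.2915,.05])*1.4)
plan([.402,.2915,.2035],tgt([0,0,-1],[0,1,0]))
E
```

```text
[240.2743 296.0879]
flip1: d_mm [ -11.6  104.4 -106.8] rv [ 0.009 -0.113  3.026] min rows 16.8
flip-1: d_mm [ -11.6  104.4 -106.8] rv [-0.074 -0.006 -0.114] min rows 1.7
```

View pics/w8.png

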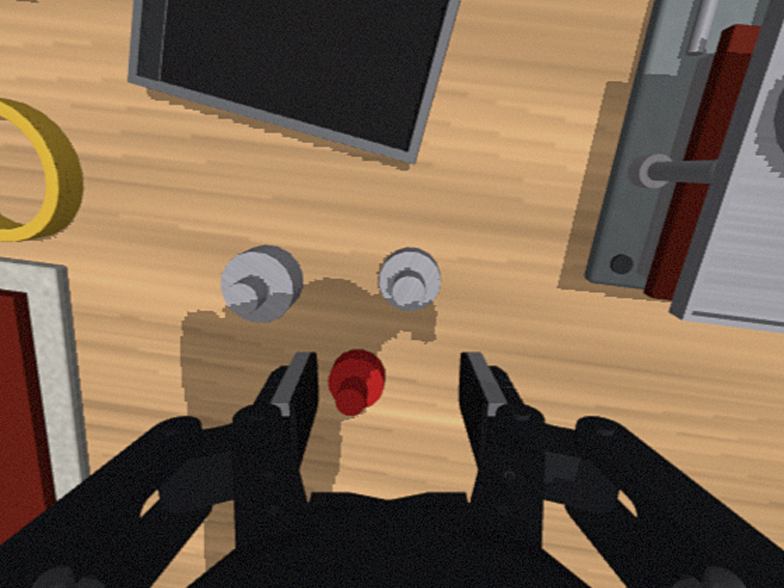

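```bash
python3 - <<'E'
from h import *
print(read_state()["qpos"])
E
```

```text
[ 0.1129 -0.3604 -0.503   1.4298  0.0745  3.1406]
```

Emit:
move_arm(motion=[-0.6, 5.8, 0, 0.0005, -0.0063, 0.168, -0.2, -0.6, 5.8, 0, 0.0005, -0.0063, 0.168, -0.2, -0.6, 5.8, 0, 0.0005, -0.0063, 0.168, -0.2, -0.6, 5.8, 0, 0.0005, -0.0063, 0.168, -0.2, -0.6, 5.8, 0, 0.0005, -0.0063, 0.168, -0.2, -0.6, 5.8, 0, 0.0005, -0.0063, 0.168, -0.2, -0.6, 5.8, 0, 0.0005, -0.0063, 0.168, -0.2, -0.6, 5.8, 0, 0.0005, -0.0063, 0.168, -0.2, -0.6, 5.8, 0, 0.0005, -0.0063, 0.168, -0.2, -0.6, 5.8, 0, 0.0005, -0.0063, 0.168, -0.2, -0.6, 5.8, 0, 0.0005, -0.0063, 0.168, -0.2, -0.6, 5.8, 0, 0.0005, -0.0063, 0.168, -0.2, -0.6, 5.8, 0, 0.0005, -0.0063, 0.168, -0.2, -0.6, 5.8, 0, 0.0005, -0.0063, 0.168, -0.2, -0.6, 5.8, 0, 0.0005, -0.0063, 0.168, -0.2, -0.6, 5.8, 0, 0.0005, -0.0063, 0.168, -0.2, -0.6, 5.8, 0, 0.0005, -0.0063, 0.168, -0.2, -0.6, 5.8, 0, 0.0005, -0.0063, 0.168, -0.2, 0, 0, 0, 0, 0, 0, -0.2, 0, 0, 0, 0, 0, 0, -0.2])

```text
time: 17.45
position: [0.4028, 0.2913, 0.3101]
tcp_rot: [-0.707, 0.002, -0.002, 0.707]
wrist_force: [-0.0, 1.2, 1.2]
finger_gap: 0.0511
```

```bash
python3 - <<'E'
from h import *
c=cam("wrist");save(c,"w9",None,1.4);np.savez("wr6.npz",**c);print(proj(c,[.402,.2915,.05])*1.4)
print(read_state()["qpos"])
plan([.402,.2915,.2035],tgt([0,0,-1],[0,1,0]))
E
```

```text
[389.175  298.8592]
[ 0.3623 -0.2111 -0.3792  1.402   0.0003  0.3672]
flip1: d_mm [  -0.8    0.2 -106.6] rv [-0.     0.001  0.005] min rows 1.7
flip-1: d_mm [  -0.8    0.2 -106.6] rv [ 0.001  0.001 -3.137] min rows 17.4
```

View pics/w9.png

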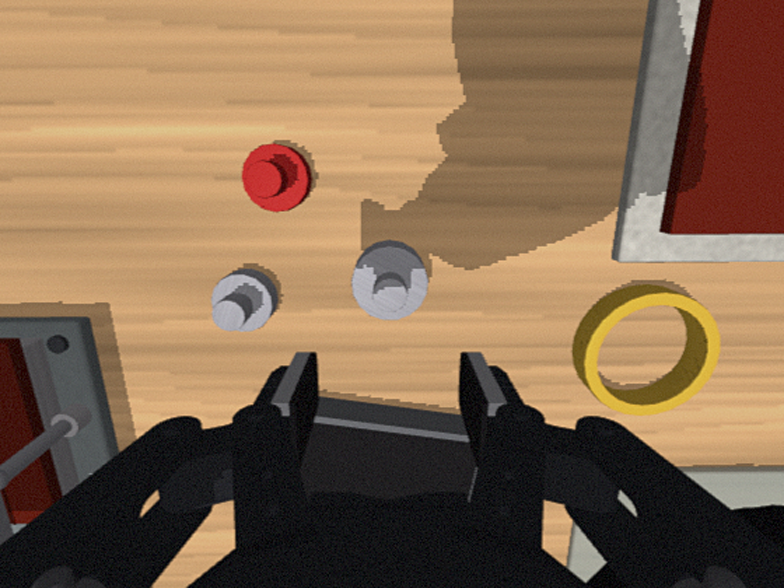

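```bash
python3 - <<'E'
from h import *
c=static("wr6")
print(atz(c,390/1.4,290.5/1.4,.05),atz(c,389/1.4,281/1.4,.026))
print("w2",atz(c,231/1.4,314/1.4,.041),atz(c,242/1.4,303/1.4,.017))
E
```

```text
[0.3971 0.292  0.05  ] [0.3979 0.2915 0.026 ]
w2 [0.4137 0.1975 0.041 ] [0.4145 0.196  0.017 ]
```

Emit:
move_arm(motion=[-0.5, 0.1, -14, 0, 0, 0, -0.2, -0.5, 0.1, -14, 0, 0, 0, -0.2, -0.5, 0.1, -14, 0, 0, 0, -0.2, -0.5, 0.1, -14, 0, 0, 0, -0.2, -0.5, 0.1, -14, 0, 0, 0, -0.2, -0.5, 0, -14, 0, 0, 0, -0.2, 0, 0, -14, 0, 0, 0, -0.2, 0, 0, -8, 0, 0, 0, -0.2, 0, 0, 0, 0, 0, 0, 0.2, 0, 0, 0, 0, 0, 0, 0.6, 0, 0, 0, 0, 0, 0, 0.8, 0, 0, 0, 0, 0, 0, 0.8, 0, 0, 0, 0, 0, 0, 0.8])

```text
time: 19.12
position: [0.3999, 0.2921, 0.2046]
tcp_rot: [-0.707, 0.0, -0.001, 0.707]
wrist_force: [-2.2, -1.0, 6.1]
finger_gap: 0.0169
```

Emit:
move_arm(motion=[0, 0, 15, 0, 0, 0, 0.8, 0, 0, 30, 0, 0, 0, 0.8, 0, 0, 40, 0, 0, 0, 0.8, 0, 0, 40, 0, 0, 0, 0.8, 5, -20, 7, 0, 0, 0, 0.8, 8, -30, 0, 0, 0, 0, 0.8, 8, -35, 0, 0, 0, 0, 0.8, 10, -35, 0, 0, 0, 0, 0.8, 10, -35, 0, 0, 0, 0, 0.8, 10, -35, 0, 0, 0, 0, 0.8, 8, -35, 0, 0, 0, 0, 0.8, 8, -20, 0, 0, 0, 0, 0.8, 0, -6, 0, 0, 0, 0, 0.8, 0, 0, 0, 0, 0, 0, 0.8])

```text
time: 20.88
position: [0.4664, 0.0411, 0.336]
tcp_rot: [-0.707, 0.001, -0.001, 0.707]
wrist_force: [0.0, -0.1, -5.1]
finger_gap: 0.0172
```

```bash
python3 - <<'E'
from h import *
c=cam("wrist");save(c,"w10",None,1.4);np.savez("wr7.npz",**c)
c=cam("scene");save(c,"s10",(140,130,500,330),2.2)
plan([.467,.041,.2965],tgt([0,0,-1],[0,1,0]))
E
```

```text
flip1: d_mm [  0.6  -0.6 -39.5] rv [-0.001  0.     0.001] min rows 0.6
flip-1: d_mm [  0.6  -0.6 -39.5] rv [ 0.     0.001 -3.141] min rows 17.4
```

View pics/w10.png

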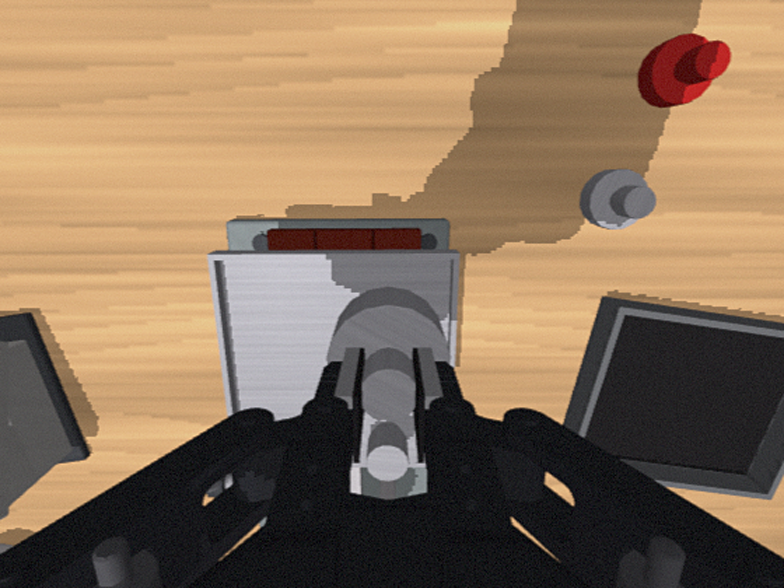

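View pics/s10.png

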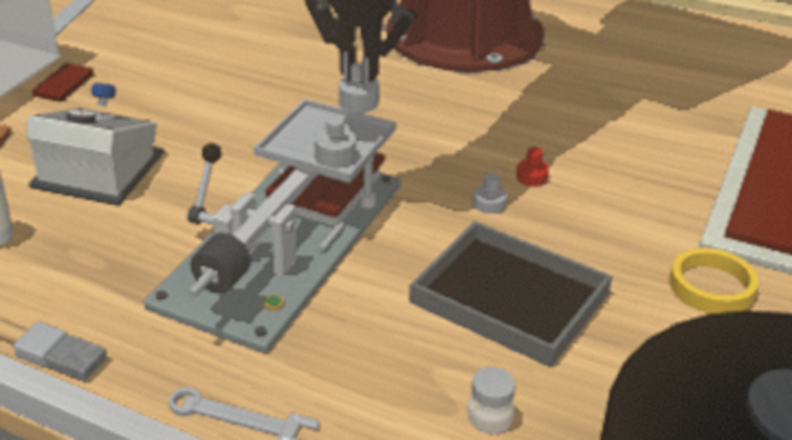

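```bash
python3 - <<'E'
from h import *
c=static("wr7")
for u,v,z in((209,253,.098),(459,252,.098),(387,464,.14)):print(atz(c,u/1.4,v/1.4,z))
E
```

```text
[ 0.4346 -0.0479  0.098 ]
[0.4344 0.0758 0.098 ]
[0.5251 0.04   0.14  ]
```

Emit:
move_arm(motion=[1, 0, -13, 0, 0, 0, 0.8, 0, 0, -13, 0, 0, 0, 0.8, 0, 0, -9, 0, 0, 0, 0.8, 0, 0, -3, 0, 0, 0, 0.8, 0, 0, -2, 0, 0, 0, 0.8, 0, 0, 0, 0, 0, 0, 0.8])

```text
time: 21.72
position: [0.4677, 0.041, 0.2961]
tcp_rot: [-0.707, 0.0, -0.001, 0.707]
wrist_force: [-0.6, 0.3, -4.1]
finger_gap: 0.0175
```

Emit:
move_arm(motion=[0, 0, -1, 0, 0, 0, 0.8, 0, 0, -1, 0, 0, 0, 0.8, 0, 0, 0, 0, 0, 0, 0.8])

```text
time: 22.1
position: [0.4677, 0.041, 0.2941]
tcp_rot: [-0.707, 0.0, -0.001, 0.707]
wrist_force: [-0.1, -0.1, -3.2]
finger_gap: 0.0174
```

Emit:
move_arm(motion=[0, 0, -1, 0, 0, 0, 0.8, 0, 0, 0, 0, 0, 0, 0.8])

```text
time: 22.35
position: [0.4677, 0.041, 0.2937]
tcp_rot: [-0.707, 0.0, -0.001, 0.707]
wrist_force: [-5.1, -0.5, 4.9]
finger_gap: 0.0175
```

Emit:
move_arm(motion=[0, 0, 0.5, 0, 0, 0, 0.5, 0, 0, 0, 0, 0, 0, 0.2, 0, 0, 0, 0, 0, 0, 0, 0, 0, 10, 0, 0, 0, 0, 0, 0, 20, 0, 0, 0, 0, 0, 0, 25, 0, 0, 0, -0.2, -5, 15, 0, 0, 0, 0, -0.2, -10, 30, 0, 0, 0, 0, -0.2, -10, 35, 0, 0, 0, 0, -0.2, -10, 35, -10, 0, 0, 0, -0.2, -10, 25, -15, 0, 0, 0, -0.2, -8, 15, -15, 0, 0, 0, -0.2, 0, 0, 0, 0, 0, 0, -0.2, 0, 0, 0, 0, 0, 0, -0.2])

```text
time: 24.1
position: [0.4149, 0.1956, 0.3088]
tcp_rot: [-0.707, 0.0, -0.001, 0.707]
wrist_force: [-0.6, 0.0, 0.3]
finger_gap: 0.0515
```

```bash
python3 - <<'E'
from h import *
c=cam("wrist");save(c,"w11",None,1.4);np.savez("wr8.npz",**c);print(proj(c,[.415,.196,.041])*1.4)
plan([.415,.196,.196],tgt([0,0,-1],[0,1,0]))
c=cam("scene");save(c,"s11",(140,130,500,330),2.2)
E
```

```text
[389.636  296.2277]
flip1: d_mm [  -0.1    0.6 -113. ] rv [-0.     0.001  0.002] min rows 1.8
flip-1: d_mm [  -0.1    0.6 -113. ] rv [ 0.002  0.001 -3.139] min rows 17.4
```

View pics/w11.png

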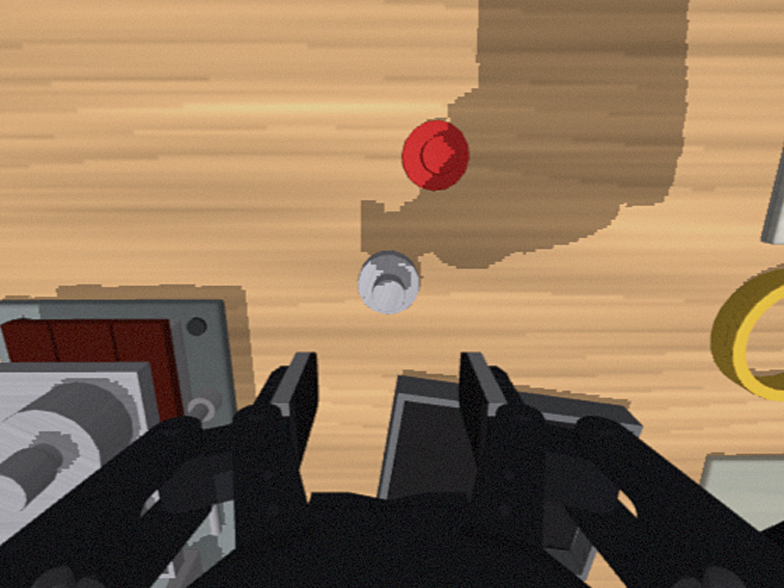

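View pics/s11.png

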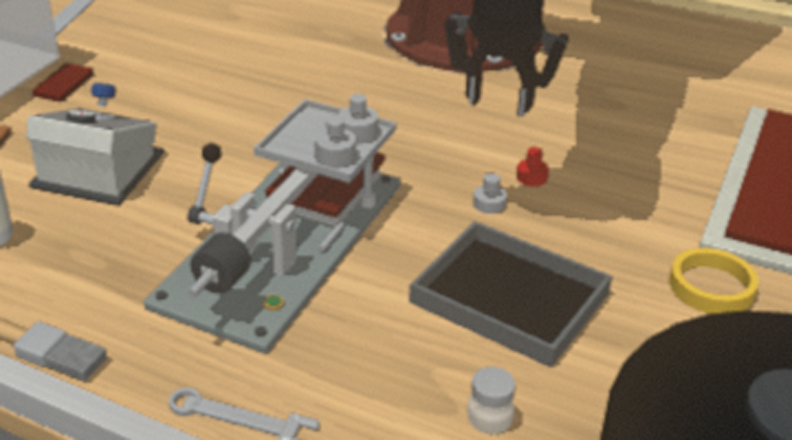

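Emit:
move_arm(motion=[0, 0, -14, 0, 0, 0, -0.2, 0, 0.5, -14, 0, 0, 0, -0.2, 0, 0, -14, 0, 0, 0, -0.2, 0, 0, -14, 0, 0, 0, -0.2, 0, 0, -14, 0, 0, 0, -0.2, 0, 0, -14, 0, 0, 0, -0.2, 0, 0, -14, 0, 0, 0, -0.2, 0, 0, -14, 0, 0, 0, -0.2, 0, 0, -1, 0, 0, 0, 0.2, 0, 0, 0, 0, 0, 0, 0.6, 0, 0, 0, 0, 0, 0, 0.8, 0, 0, 0, 0, 0, 0, 0.8, 0, 0, 0, 0, 0, 0, 0.8])

```text
time: 25.82
position: [0.4148, 0.1965, 0.1957]
tcp_rot: [-0.707, 0.0, -0.001, 0.707]
wrist_force: [-0.1, 0.2, 0.4]
finger_gap: 0.017
```

Emit:
move_arm(motion=[0, 0, 15, 0, 0, 0, 0.8, 0, 0, 30, 0, 0, 0, 0.8, 0, 0, 40, 0, 0, 0, 0.8, 0, 0, 40, 0, 0, 0, 0.8, 0, 0, 25, 0, 0, 0, 0.8, 0, -20, 0, 0, 0, 0, 0.8, 0, -35, 0, 0, 0, 0, 0.8, 3, -40, 0, 0, 0, 0, 0.8, 10, -40, 0, 0, 0, 0, 0.8, 20, -40, 0, 0, 0, 0, 0.8, 25, -25, 0, 0, 0, 0, 0.8, 20, -10, 0, 0, 0, 0, 0.8, 5, -1, 0, 0, 0, 0, 0.8, 0, 0, 0, 0, 0, 0, 0.8])

```text
time: 27.58
position: [0.4974, -0.0141, 0.3458]
tcp_rot: [-0.707, 0.0, -0.0, 0.707]
wrist_force: [1.1, -0.5, -1.7]
finger_gap: 0.0172
```

```bash
python3 - <<'E'
from h import *
c=cam("wrist");save(c,"w12",None,1.4);np.savez("wr9.npz",**c)
plan([.498,-.015,.288],tgt([0,0,-1],[0,1,0]))
E
```

```text
flip1: d_mm [  0.8  -1.  -57.7] rv [-0.001  0.     0.001] min rows 0.9
flip-1: d_mm [  0.8  -1.  -57.7] rv [ 0.     0.001 -3.141] min rows 17.4
```

View pics/w12.png

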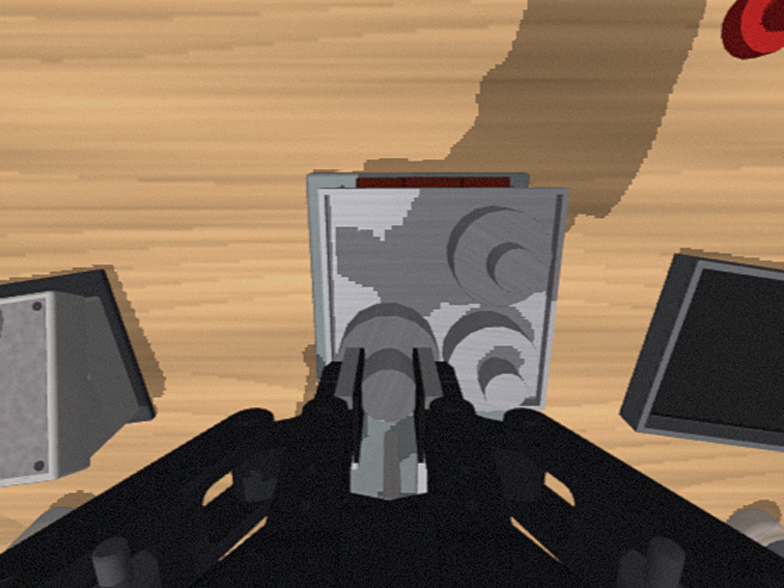

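Emit:
move_arm(motion=[0.5, -1, -15, 0, 0, 0, 0.8, 0, 0, -15, 0, 0, 0, 0.8, 0, 0, -15, 0, 0, 0, 0.8, 0, 0, -9, 0, 0, 0, 0.8, 0, 0, -3, 0, 0, 0, 0.8, 0, 0, -1, 0, 0, 0, 0.8, 0, 0, 0, 0, 0, 0, 0.8])

```text
time: 28.5
position: [0.4983, -0.0156, 0.2878]
tcp_rot: [-0.707, 0.0, -0.001, 0.707]
wrist_force: [-0.2, -0.9, -1.5]
finger_gap: 0.017
```

Emit:
move_arm(motion=[0, 0, -1, 0, 0, 0, 0.8, 0, 0, -0.8, 0, 0, 0, 0.8, 0, 0, 0, 0, 0, 0, 0.8])

```text
time: 28.88
position: [0.4981, -0.0155, 0.2856]
tcp_rot: [-0.707, 0.0, -0.001, 0.707]
wrist_force: [0.4, 0.4, -1.3]
finger_gap: 0.0174
```

Emit:
move_arm(motion=[0, 0, -0.8, 0, 0, 0, 0.8, 0, 0, -0.5, 0, 0, 0, 0.8, 0, 0, 0, 0, 0, 0, 0.8])

```text
time: 29.25
position: [0.4981, -0.0155, 0.2849]
tcp_rot: [-0.707, 0.0, -0.001, 0.707]
wrist_force: [-2.6, 1.6, 5.1]
finger_gap: 0.0173
```

Emit:
move_arm(motion=[0, 0, 0.5, 0, 0, 0, 0.5, 0, 0, 0, 0, 0, 0, 0.2, 0, 0, 0, 0, 0, 0, 0.1, 0, 0, 10, 0, 0, 0, 0.1, 0, 0, 20, 0, 0, 0, 0.1, 0, 0, 25, 0, 0, 0, 0, 10, -10, 20, 0, 0, 0, 0, 25, -20, 0, 0, 0, 0, 0, 25, -20, 0, 0, 0, 0, 0, 20, -15, 0, 0, 0, 0, 0, 8, -10, 0, 0, 0, 0, 0, 0, 0, 0, 0, 0, 0, 0])

```text
time: 30.75
position: [0.5862, -0.0909, 0.3604]
tcp_rot: [-0.707, 0.001, -0.001, 0.707]
wrist_force: [-1.1, 0.8, 0.5]
finger_gap: 0.0428
```

```bash
python3 - <<'E'
from h import *
c=cam("wrist");save(c,"w13",None,1.4);np.savez("wr10.npz",**c);print(proj(c,[.5864,-.0911,.0911])*1.4)
c=cam("side");save(c,"d13",(190,120,390,270),4);np.savez("side2.npz",**c)
c=cam("scene");save(c,"s13",(140,130,330,270),4);np.savez("scene2.npz",**c)
E
```

```text
[388.5481 295.8726]
```

View pics/w13.png

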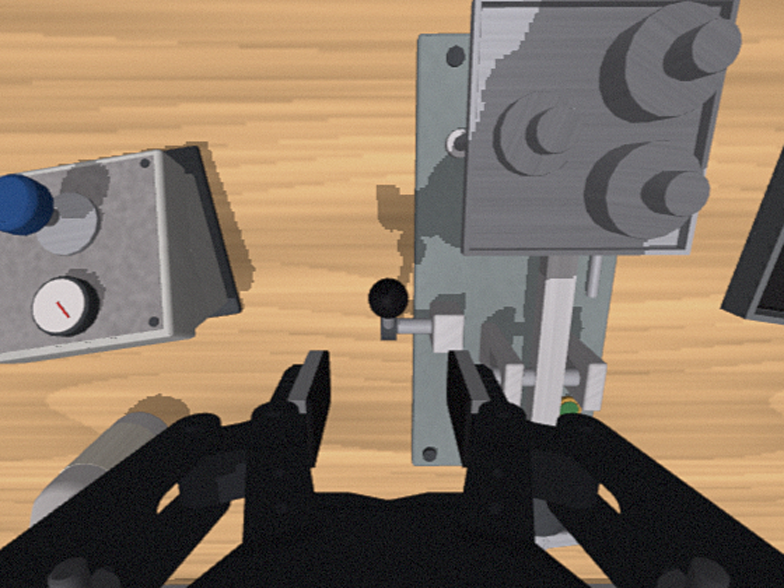

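View pics/d13.png

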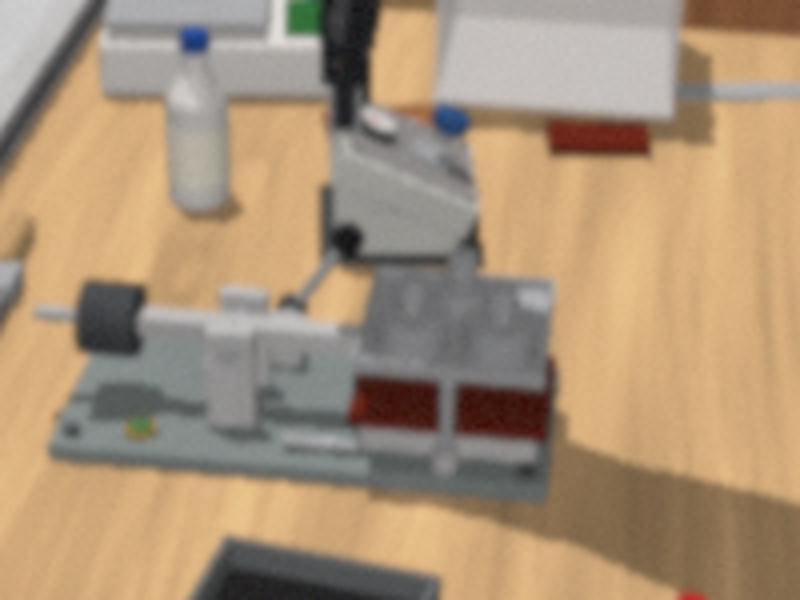

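View pics/s13.png

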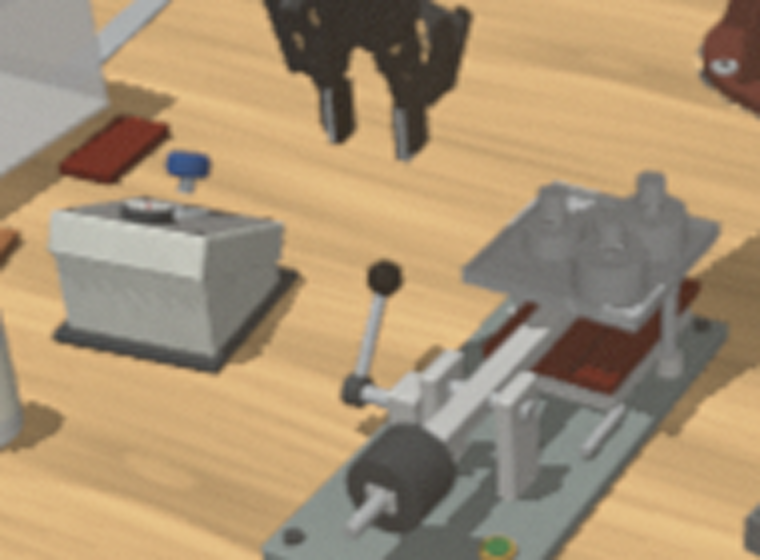

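Emit:
move_arm(motion=[1, 0, -15, 0, 0, 0, 0, 1, 0, -15, 0, 0, 0, 0, 1, 0, -15, 0, 0, 0, 0, 0, 0, -15, 0, 0, 0, 0, 0, 0, -15, 0, 0, 0, 0, 0, 0, -15, 0, 0, 0, 0, 0, 0, -13, 0, 0, 0, 0, 0, 0, -6, 0, 0, 0, 0, 0, 0, 0, 0, 0, 0, 0], newtons=25)

```text
time: 32.02
position: [0.589, -0.0905, 0.2505]
tcp_rot: [-0.707, 0.001, -0.001, 0.707]
wrist_force: [-0.1, 0.6, 0.4]
finger_gap: 0.0426
```

```bash
python3 - <<'E'
from h import *
c=cam("wrist");save(c,"w14",(150,120,410,380),2.2)
c=cam("side");save(c,"d14",(190,100,350,230),5)
E
```

```text
(no output)
```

View pics/w14.png

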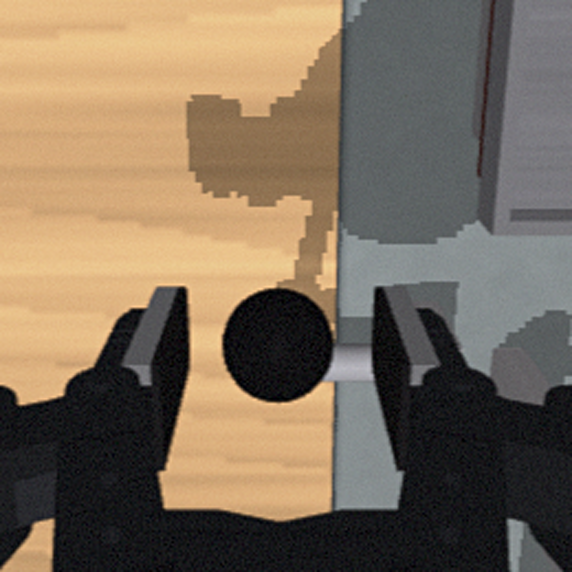

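View pics/d14.png

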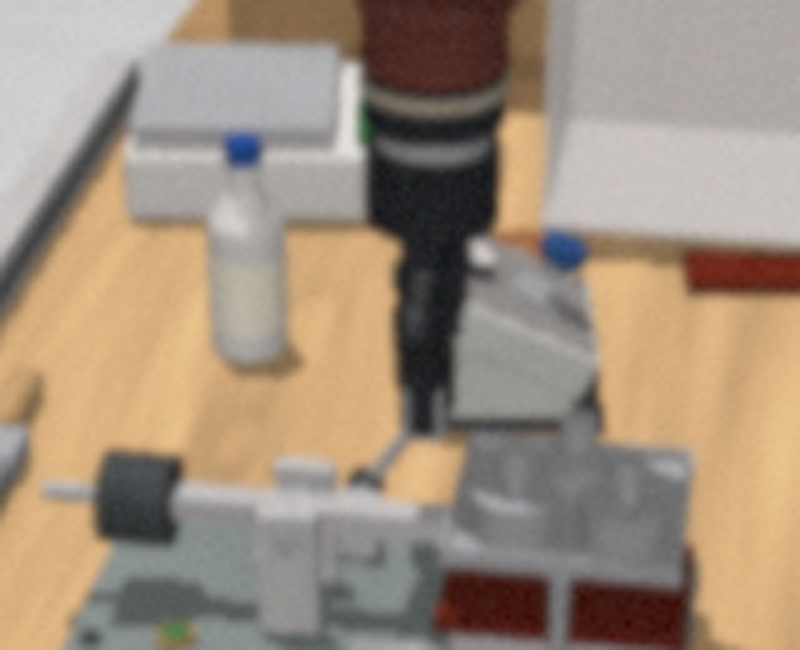

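Emit:
move_arm(motion=[0, 0, 0, 0, 0, 0, 0.4, 0, 0, 0, 0, 0, 0, 0.6, 0, 0, 0, 0, 0, 0, 0.6, 0, 0, 0, 0, 0, 0, 0.6], newtons=35)

```text
time: 32.62
position: [0.5894, -0.0909, 0.2516]
tcp_rot: [0.707, -0.0, 0.001, -0.707]
wrist_force: [-1.3, -2.2, 5.8]
finger_gap: 0.0214
```

Emit:
move_arm(motion=[3.15, 0, 2.04, 0, 0, 0, 0.6, 3.24, 0, 1.88, 0, 0, 0, 0.6, 3.34, 0, 1.71, 0, 0, 0, 0.6, 3.41, 0, 1.55, 0, 0, 0, 0.6, 3.49, 0, 1.37, 0, 0, 0, 0.6, 3.56, 0, 1.2, 0, 0, 0, 0.6, 3.6, 0, 1.02, 0, 0, 0, 0.6, 3.66, 0, 0.84, 0, 0, 0, 0.6, 3.69, 0, 0.65, 0, 0, 0, 0.6, 3.72, 0, 0.47, 0, 0, 0, 0.6, 3.74, 0, 0.28, 0, 0, 0, 0.6, 3.75, 0, 0.09, 0, 0, 0, 0.6])

```text
time: 34.12
position: [0.6317, -0.0908, 0.2629]
tcp_rot: [-0.707, 0.001, -0.001, 0.707]
wrist_force: [4.3, -1.3, -0.0]
finger_gap: 0.017
```

```bash
python3 - <<'E'
from h import *
c=cam("wrist");save(c,"w15",(150,120,410,380),2.2)
c=cam("side");save(c,"d15",(190,100,350,230),5)
c=cam("scene");save(c,"s15",(140,130,330,270),4)
E
```

```text
(no output)
```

View pics/w15.png

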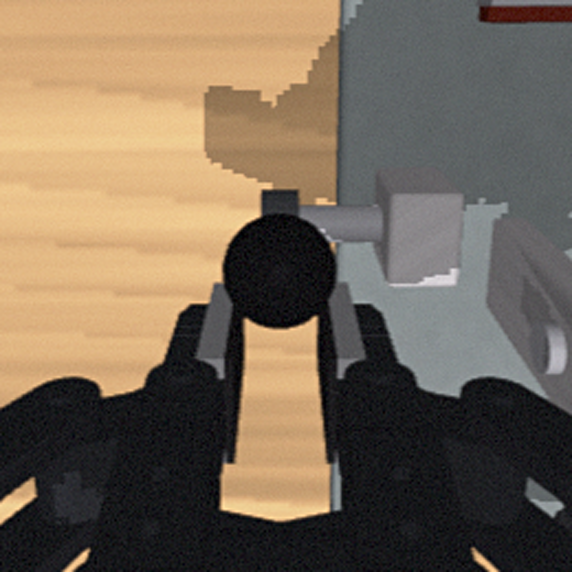

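View pics/d15.png

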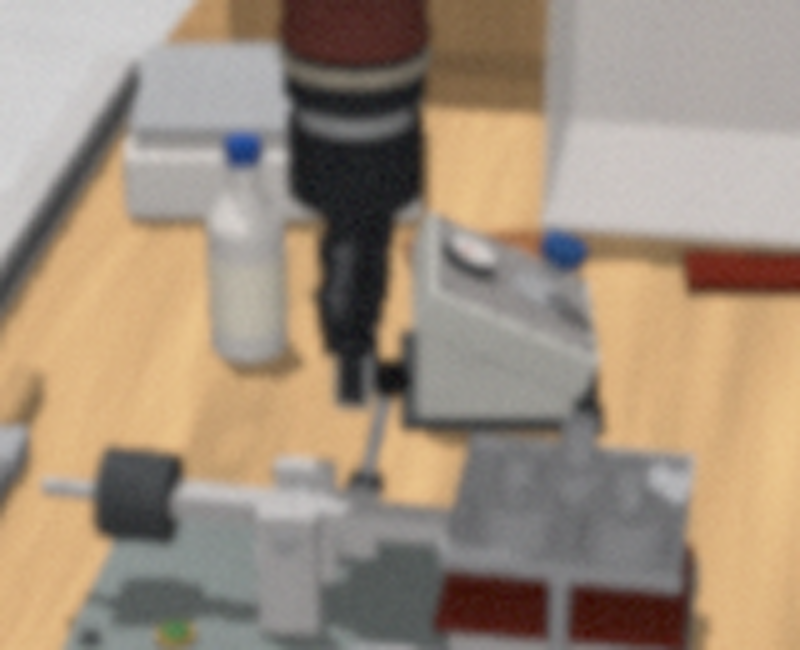

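View pics/s15.png

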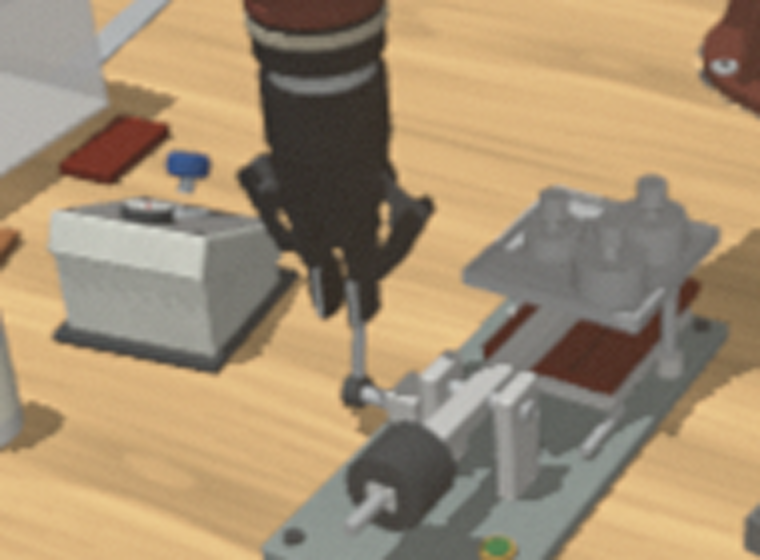

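Emit:
move_arm(motion=[0, 0, 0, 0, 0, 0, 0.3, 0, 0, 0, 0, 0, 0, 0.1, 0, 0, 0, 0, 0, 0, 0, -5, 0, 0, 0, 0, 0, 0, -6, 0, -1, 0, 0, 0, 0, -5, 0, -1, 0, 0, 0, 0, 0, 0, 0, 0, 0, 0, 0.3, 0, 0, 0, 0, 0, 0, 0.6, 0, 0, 0, 0, 0, 0, 0.8, 0, 0, 0, 0, 0, 0, 0.8], newtons=80)

```text
time: 35.52
position: [0.6156, -0.0908, 0.2624]
tcp_rot: [0.707, -0.0, 0.001, -0.707]
wrist_force: [-3.2, -3.9, 5.6]
finger_gap: 0.0198
```

```bash
python3 - <<'E'
from h import *
c=cam("wrist");save(c,"w16",(150,120,410,380),2.2)
E
```

```text
(no output)
```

View pics/w16.png

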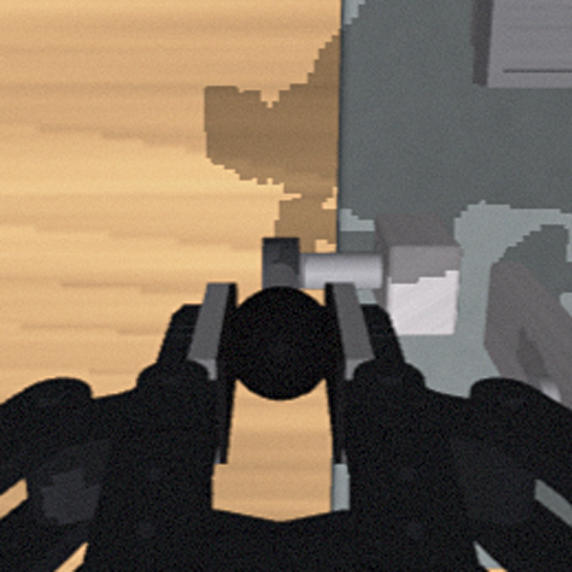

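Emit:
move_arm(motion=[3.67, 0, 0.65, 0, 0, 0, 0.8, 3.7, 0, 0.47, 0, 0, 0, 0.8, 3.72, 0, 0.28, 0, 0, 0, 0.8, 3.74, 0, 0.09, 0, 0, 0, 0.8, 3.75, 0, -0.09, 0, 0, 0, 0.8, 3.74, 0, -0.28, 0, 0, 0, 0.8, 3.72, 0, -0.47, 0, 0, 0, 0.8, 3.69, 0, -0.65, 0, 0, 0, 0.8])

```text
time: 36.58
position: [0.6451, -0.0908, 0.2617]
tcp_rot: [0.707, -0.001, 0.0, -0.707]
wrist_force: [-0.5, -6.4, 8.8]
finger_gap: 0.0171
```

```bash
python3 - <<'E'
from h import *
c=cam("wrist");save(c,"w17",(150,120,410,380),2.2)
E
```

```text
(no output)
```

View pics/w17.png

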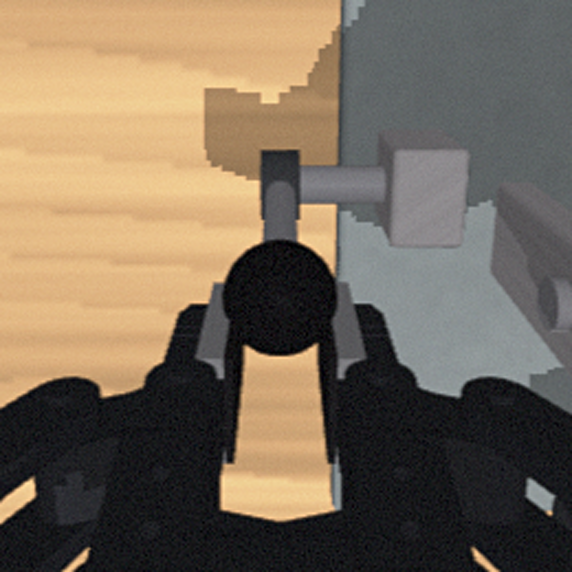

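Emit:
move_arm(motion=[0, 0, 0, 0, 0, 0, 0.3, 0, 0, 0, 0, 0, 0, 0, 0, 0, 5, 0, 0, 0, 0, 0, 0, 20, 0, 0, 0, 0, 0, 0, 25, 0, 0, 0.1, 0, 0, 0, 0, 0, 0, 0.184, 0, -1, 0, 0, 0, 0, 0.184, 0, -1, 0, 0, 0, 0, 0.184, 0, -1, 0, 0, 0, 0, 0.184, 0, -1, 0, 0, 0, 0, 0.184, 0, -2, 0, 0, 0, 0, 0.184, 0, -2, 0, 0, 0, 0, 0.184, 0, -2, 0, 0, 0, 0, 0.183, 0, 0, 0, 0, 0, 0, 0, 0, 0, 0, 0, 0, 0, 0, 0])

```text
time: 38.5
position: [0.6354, -0.0906, 0.3128]
tcp_rot: [0.501, 0.499, -0.498, -0.501]
wrist_force: [0.0, 0.7, 0.8]
finger_gap: 0.0426
```

```bash
python3 - <<'E'
from h import *
print(read_state()["qpos"])
c=cam("wrist");save(c,"w18",None,1.4);np.savez("wr11.npz",**c);
plan([.634,-.0905,.3],tgt([0,0,-1],[1,0,0]))
c=cam("side");save(c,"d18",(190,100,350,230),5)
E
```

```text
[-0.345   0.2328  0.0726  1.4102  0.0003 -1.9102]
flip1: d_mm [ -1.4   0.1 -12.6] rv [ 0.     0.    -3.137] min rows 17.4
flip-1: d_mm [ -1.4   0.1 -12.6] rv [-0.     0.     0.005] min rows 0.2
```

View pics/w18.png

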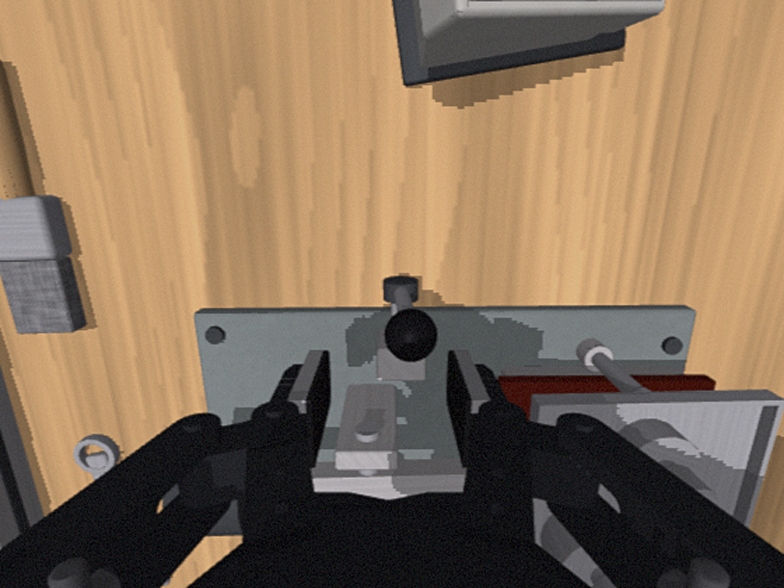

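View pics/d18.png

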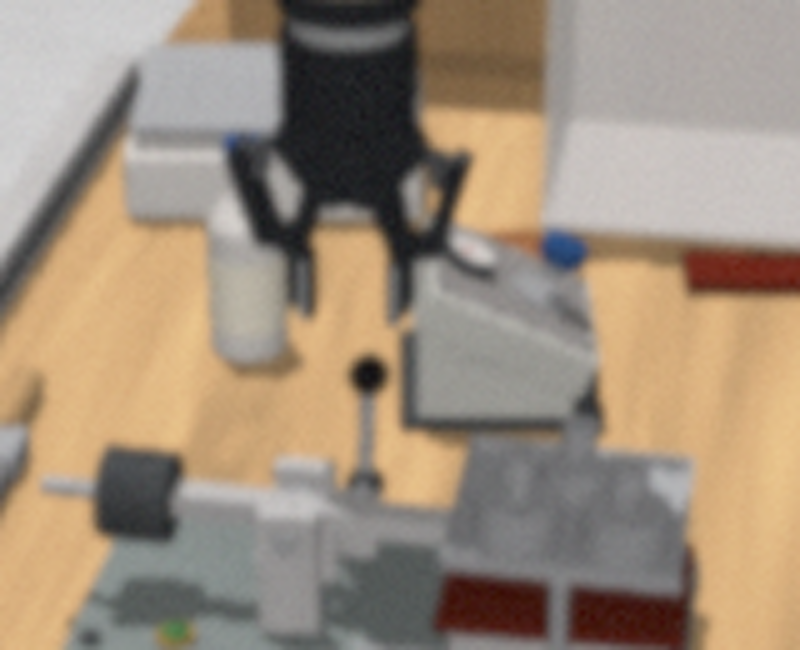

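```bash
python3 - <<'E'
from h import *
c=static("wr11");print(atz(c,411/1.4,335/1.4,.104),proj(c,[.626,-.091,.104])*1.4)
E
```

```text
[ 0.6254 -0.0912  0.104 ] [409.6915 335.4512]
```

Emit:
move_arm(motion=[-5, 0, 0, 0, 0, 0, 0, -4.4, 0, -10, 0, 0, 0, 0, 0, 0, -14, 0, 0, 0, 0, 0, 0, -12, 0, 0, 0, 0, 0, 0, -6, 0, 0, 0, 0, 0, 0, 0, 0, 0, 0, 0.3, 0, 0, 0, 0, 0, 0, 0.6, 0, 0, 0, 0, 0, 0, 0.6, 0, 0, 0, 0, 0, 0, 0.6], newtons=35)

```text
time: 39.72
position: [0.6258, -0.0905, 0.2701]
tcp_rot: [-0.5, -0.5, 0.5, 0.501]
wrist_force: [-1.1, 1.3, -0.5]
finger_gap: 0.0214
```

```bash
python3 - <<'E'
from h import *
c=cam("wrist");save(c,"w19",(150,120,410,380),2.2)
c=cam("side");save(c,"d19",(190,100,350,230),5)
E
```

```text
(no output)
```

View pics/w19.png

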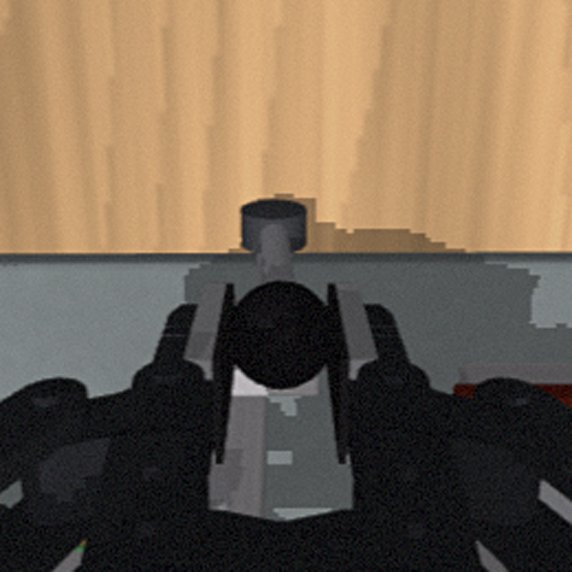

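View pics/d19.png

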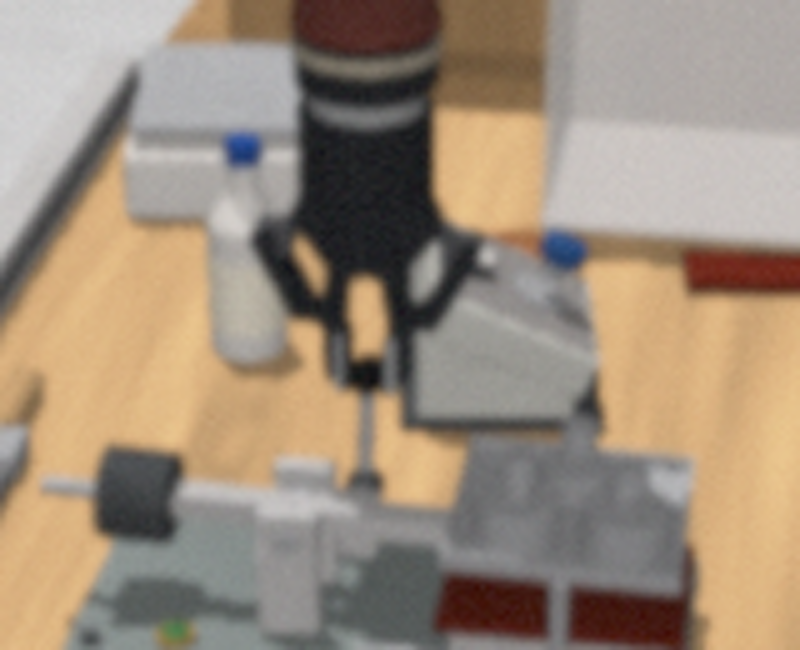

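Emit:
move_arm(motion=[3.75, 0, 0.09, 0, 0, 0, 0.6, 3.75, 0, -0.09, 0, 0, 0, 0.6, 3.74, 0, -0.28, 0, 0, 0, 0.6, 3.72, 0, -0.47, 0, 0, 0, 0.6, 3.69, 0, -0.65, 0, 0, 0, 0.6, 3.66, 0, -0.84, 0, 0, 0, 0.6, 3.6, 0, -1.02, 0, 0, 0, 0.6, 3.56, 0, -1.2, 0, 0, 0, 0.6, 3.49, 0, -1.37, 0, 0, 0, 0.6, 3.41, 0, -1.55, 0, 0, 0, 0.6, 3.34, 0, -1.71, 0, 0, 0, 0.6])

```text
time: 41.2
position: [0.6652, -0.0905, 0.2612]
tcp_rot: [-0.5, -0.499, 0.5, 0.501]
wrist_force: [-4.0, 2.2, 8.1]
finger_gap: 0.0214
```

```bash
python3 - <<'E'
from h import *
c=cam("wrist");save(c,"w20",(150,120,410,380),2.2)
E
```

```text
(no output)
```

View pics/w20.png

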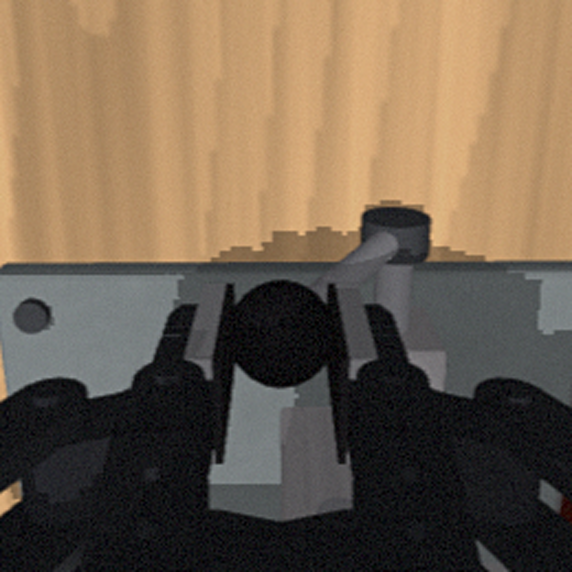

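Emit:
move_arm(motion=[3.24, 0, -1.9, 0, 0, 0, 0.6, 3.15, 0, -2, 0, 0, 0, 0.6, 2, 0, -1.5, 0, 0, 0, 0.6, 0, 0, 0, 0, 0, 0, 0.6])

```text
time: 41.75
position: [0.6722, -0.0902, 0.2574]
tcp_rot: [-0.499, -0.498, 0.501, 0.502]
wrist_force: [-23.4, 2.0, 21.6]
finger_gap: 0.0213
```

Emit:
move_arm(motion=[-1, 0, 0.8, 0, 0, 0, 0.6, -0.5, 0, 0.5, 0, 0, 0, 0.6, 0, 0, 0, 0, 0, 0, 0.6, 0, 0, 0, 0, 0, 0, 0.6, 0, 0, 0, 0, 0, 0, 0.6, 0, 0, 0, 0, 0, 0, 0.6, 0, 0, 0, 0, 0, 0, 0.6, 0, 0, 0, 0, 0, 0, 0.6, 0, 0, 0, 0, 0, 0, 0.6, 0, 0, 0, 0, 0, 0, 0.6, 0, 0, 0, 0, 0, 0, 0.6, 0, 0, 0, 0, 0, 0, 0.6, 0, 0, 0, 0, 0, 0, 0.6, 0, 0, 0, 0, 0, 0, 0.6])

```text
time: 43.5
position: [0.6714, -0.0903, 0.2577]
tcp_rot: [-0.499, -0.499, 0.5, 0.501]
wrist_force: [-12.2, 2.6, 11.9]
finger_gap: 0.0214
```

```bash
python3 - <<'E'
from h import *
c=cam("wrist");save(c,"w21",(150,120,410,380),2.2)
c=cam("side");save(c,"d21",(190,100,350,230),5)
c=cam("scene");save(c,"s21",(140,130,330,270),4)
E
```

```text
(no output)
```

View pics/d21.png

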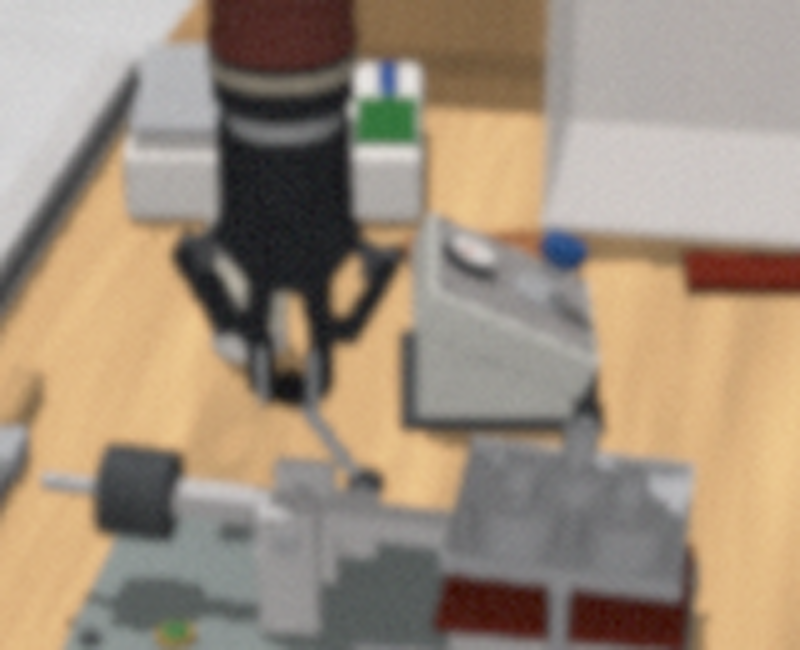

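View pics/s21.png

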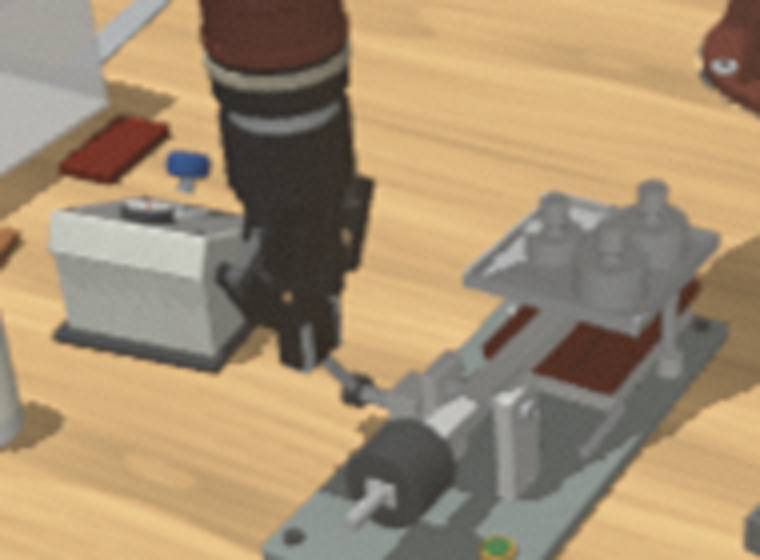

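View pics/w21.png

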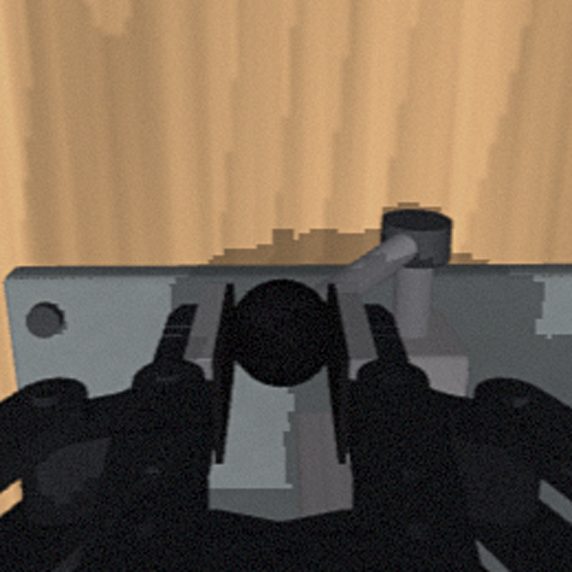

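Emit:
move_arm(motion=[-0.3, 0, 0.3, 0, 0, 0, 0.6, 0, 0, 0, 0, 0, 0, 0.6, 0, 0, 0, 0, 0, 0, 0.6, 0, 0, 0, 0, 0, 0, 0.6, 0, 0, 0, 0, 0, 0, 0.6, 0, 0, 0, 0, 0, 0, 0.6, 0, 0, 0, 0, 0, 0, 0.6, 0, 0, 0, 0, 0, 0, 0.6, 0, 0, 0, 0, 0, 0, 0.6, 0, 0, 0, 0, 0, 0, 0.6, 0, 0, 0, 0, 0, 0, 0.6, 0, 0, 0, 0, 0, 0, 0.6, 0, 0, 0, 0, 0, 0, 0.6, 0, 0, 0, 0, 0, 0, 0.6, 0, 0, 0, 0, 0, 0, 0.6, 0, 0, 0, 0, 0, 0, 0.6, 0, 0, 0, 0, 0, 0, 0.6, 0, 0, 0, 0, 0, 0, 0.6, 0, 0, 0, 0, 0, 0, 0.6, 0, 0, 0, 0, 0, 0, 0.6])

```text
time: 46.15
position: [0.6713, -0.0903, 0.2577]
tcp_rot: [-0.499, -0.499, 0.5, 0.501]
wrist_force: [-11.2, 2.0, 9.9]
finger_gap: 0.0215
```

Emit:
move_arm(motion=[-3.15, 0, 2.04, 0, 0, 0, 0.6, -3.24, 0, 1.88, 0, 0, 0, 0.6, -3.34, 0, 1.71, 0, 0, 0, 0.6, -3.41, 0, 1.55, 0, 0, 0, 0.6, -3.49, 0, 1.37, 0, 0, 0, 0.6, -3.56, 0, 1.2, 0, 0, 0, 0.6, -3.6, 0, 1.02, 0, 0, 0, 0.6, -3.66, 0, 0.84, 0, 0, 0, 0.6, -3.69, 0, 0.65, 0, 0, 0, 0.6, -3.72, 0, 0.47, 0, 0, 0, 0.6, -3.74, 0, 0.28, 0, 0, 0, 0.6, -3.75, 0, 0.09, 0, 0, 0, 0.6])

```text
time: 47.65
position: [0.6326, -0.0909, 0.2749]
tcp_rot: [0.504, 0.502, -0.497, -0.497]
wrist_force: [10.0, -0.6, 10.7]
finger_gap: 0.0214
```

```bash
python3 - <<'E'
from h import *
c=cam("wrist");save(c,"w22",(150,120,410,380),2.2)
E
```

```text
(no output)
```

View pics/w22.png

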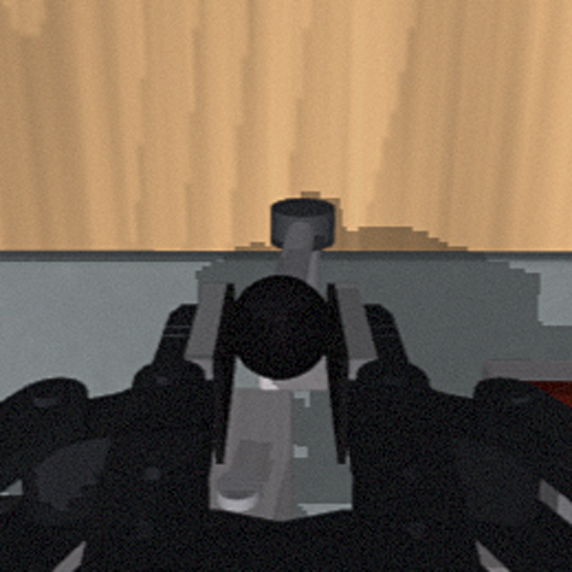

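Emit:
move_arm(motion=[-3.75, 0, -1, 0, 0, 0, 0.6, -3.75, 0, -1.1, 0, 0, 0, 0.6, -3.74, 0, -1.3, 0, 0, 0, 0.6, -3.72, 0, -1.5, 0, 0, 0, 0.6, -3.69, 0, -0.65, 0, 0, 0, 0.6, -3.66, 0, -0.84, 0, 0, 0, 0.6, -3.6, 0, -1.02, 0, 0, 0, 0.6, -3.56, 0, -1.2, 0, 0, 0, 0.6, -3.49, 0, -1.37, 0, 0, 0, 0.6, -3.41, 0, -1.55, 0, 0, 0, 0.6, -3.34, 0, -1.71, 0, 0, 0, 0.6])

```text
time: 49.08
position: [0.5912, -0.0913, 0.2586]
tcp_rot: [0.502, 0.5, -0.499, -0.499]
wrist_force: [6.4, 0.3, 5.0]
finger_gap: 0.0213
```

Emit:
move_arm(motion=[-2, 0, -1.5, 0, 0, 0, 0.6, -2, 0, -1.2, 0, 0, 0, 0.6, -1.5, 0, 0, 0, 0, 0, 0.6, 0, 0, 0, 0, 0, 0, 0.6])

```text
time: 49.58
position: [0.586, -0.0915, 0.2565]
tcp_rot: [0.502, 0.5, -0.499, -0.498]
wrist_force: [4.5, -3.9, 4.3]
finger_gap: 0.0216
```

Emit:
move_arm(motion=[-1.5, 0, -1, 0, 0, 0, 0.6, -1, 0, -0.5, 0, 0, 0, 0.6, 0, 0, 0, 0, 0, 0, 0.6])

```text
time: 49.95
position: [0.5842, -0.0915, 0.2559]
tcp_rot: [0.503, 0.501, -0.499, -0.497]
wrist_force: [7.9, -2.8, 6.7]
finger_gap: 0.0214
```

Emit:
move_arm(motion=[-1.5, 0, -0.5, 0, 0, 0, 0.6, -1, 0, 0, 0, 0, 0, 0.6, 0, 0, 0, 0, 0, 0, 0.6])

```text
time: 50.32
position: [0.5831, -0.0915, 0.2559]
tcp_rot: [0.504, 0.502, -0.497, -0.496]
wrist_force: [19.1, -0.7, 2.1]
finger_gap: 0.0213
```

```bash
python3 - <<'E'
from h import *
print(R.from_quat(read_state()["tcp_rot"]).as_matrix())
c=cam("wrist");save(c,"w23",(150,120,410,380),2.2)
c=cam("side");save(c,"d23",(190,100,350,230),5)
c=cam("scene");save(c,"s23",(140,130,330,270),4)
E
```

```text
[[ 0.0008  0.0128 -0.9999]
 [ 1.     -0.0027  0.0007]
 [-0.0026 -0.9999 -0.0128]]
```

View pics/w23.png

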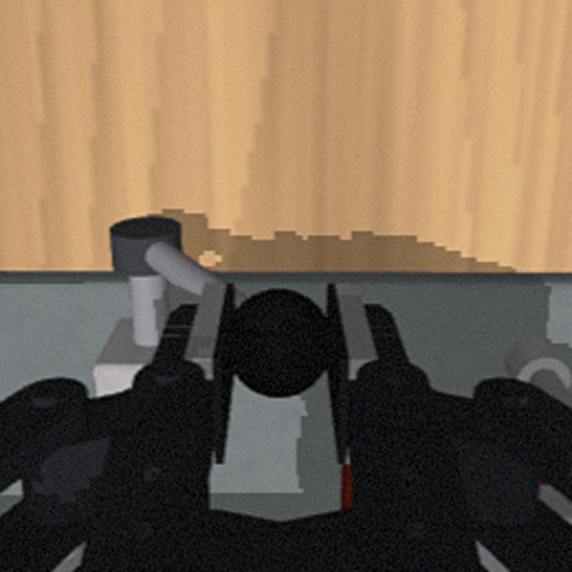

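View pics/d23.png

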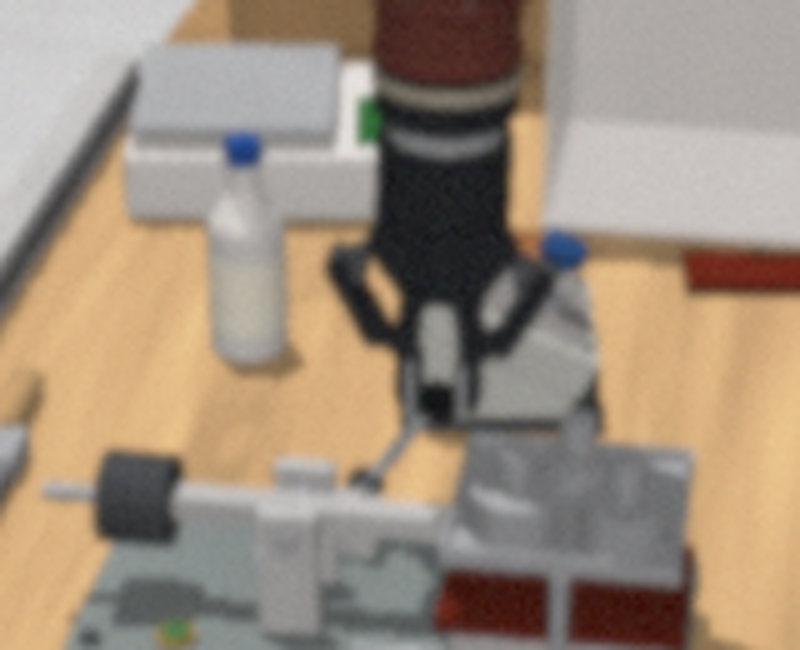

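View pics/s23.png

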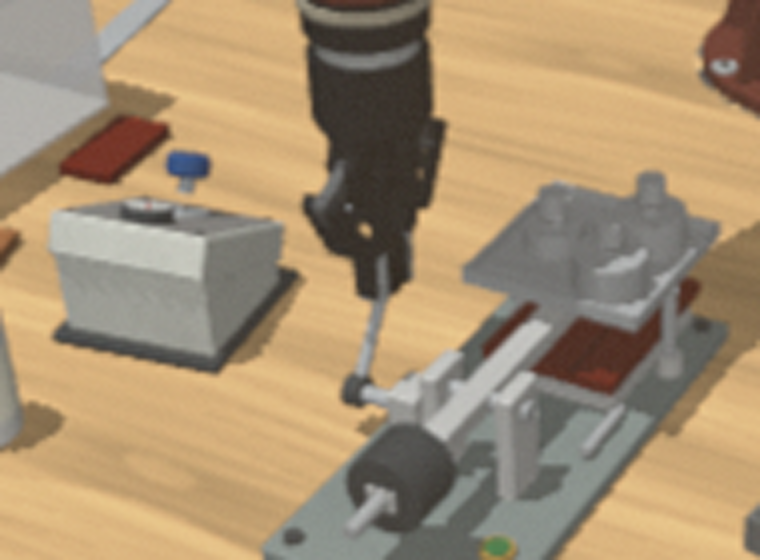

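Emit:
move_arm(motion=[0, 0, 0, 0, 0, 0, 0.4, 0, 0, 0, 0, 0, 0, 0.2, 0, 0, 0, 0, 0, 0, 0, 0, 0, 15, 0, 0, 0, 0, 0, 0, 25, 0, 0, 0, 0, 0, 0, 40, 0, 0, 0, 0, 0, 0, 30, 0, 0, 0, 0, 0, 0, 0, 0, 0, 0, 0])

```text
time: 51.48
position: [0.5801, -0.0908, 0.366]
tcp_rot: [0.502, 0.5, -0.499, -0.499]
wrist_force: [0.2, 0.0, 0.3]
finger_gap: 0.0428
```

```bash
python3 - <<'E'
from h import *
c=cam("wrist");save(c,"w24",None,1.4)
a=cam("side");save(a,"d24",(190,100,350,230),5)
b=cam("scene");save(b,"s24",(140,150,330,290),4)
np.savez("wr12.npz",**c);np.savez("side3.npz",**a);np.savez("scene3.npz",**b)
# ball centroid by dark blob
for n,c in(("scene",b),("side",a)):
  for f0 in("",):
    o=static(n)
    u,v=proj(o,[.5864,-.0911,.0911]).round().astype(int)
    for im in(o["frame"],c["frame"]):
      p=im[v-12:v+13,u-12:u+13].mean(2)<45
      n_,l,st,ce=cv2.connectedComponentsWithStats(p.astype(np.uint8));i=1+st[1:,4].argmax();print(n,ce[i]+[u-12,v-12],st[i])
E
```

```text
scene [238. 198.] [14 11  1  1  1]
scene [236. 202.] [12 15  1  1  1]
side [276.375 179.875] [10 10  6  6 24]
side [276.8846 180.1154] [10 10  6  6 26]
```

View pics/s24.png

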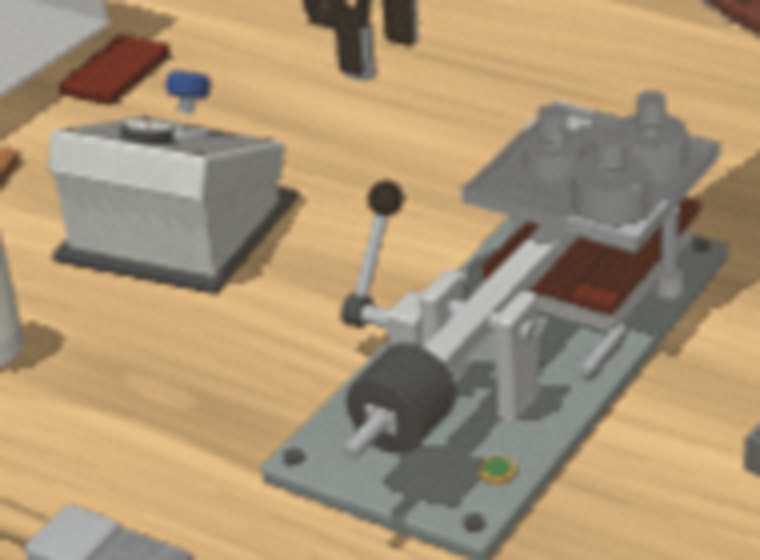

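View pics/w24.png

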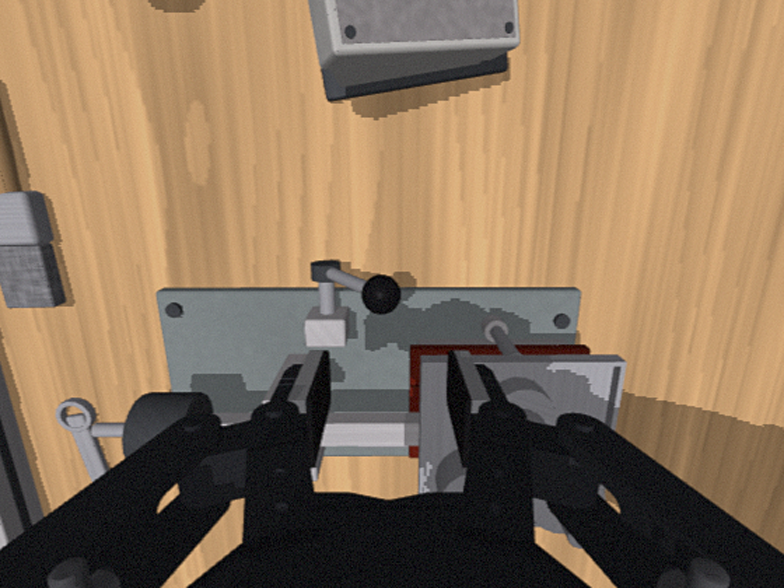

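Emit:
move_arm(motion=[-9, 8, 0, 0, 0, -0.174, 0, -9, 8, 0, 0, 0, -0.174, 0, -9, 8, 0, 0, 0, -0.174, 0, -9, 8, 0, 0, 0, -0.174, 0, -9, 8, 0, 0, 0, -0.175, 0, -9, 9, 0, 0, 0, -0.175, 0, -9, 9, 0, 0, 0, -0.175, 0, -9, 9, 0, 0, 0, -0.175, 0, -10, 8, 0, 0, 0, -0.175, 0, 0, 0, 0, 0, 0, 0, 0, 0, 0, 0, 0, 0, 0, 0], newtons=70)

```text
time: 53.0
position: [0.4977, -0.0157, 0.3617]
tcp_rot: [-0.707, -0.001, 0.001, 0.707]
wrist_force: [0.2, -0.5, -1.1]
finger_gap: 0.043
```

```bash
python3 - <<'E'
from h import *
c=cam("wrist");save(c,"w25",None,1.4);np.savez("wr13.npz",**c);print(proj(c,[.4981,-.0155,.131])*1.4)
plan([.4981,-.0155,.2865],tgt([0,0,-1],[0,1,0]))
E
```

```text
[389.4362 318.9595]
flip1: d_mm [  0.4   0.3 -75.2] rv [-0.001 -0.    -0.001] min rows 1.2
flip-1: d_mm [  0.4   0.3 -75.2] rv [ 0.    -0.001  3.14 ] min rows 17.4
```

View pics/w25.png

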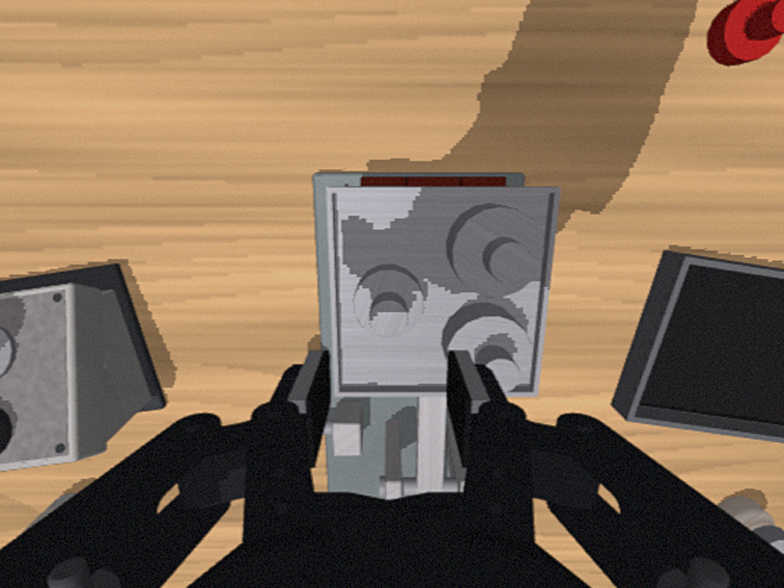

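Emit:
move_arm(motion=[0.2, 0, -15, 0, 0, 0, 0.1, 0, 0, -20, 0, 0, 0, 0.1, 0, 0, -18, 0, 0, 0, 0.1, 0, 0, -14, 0, 0, 0, 0.1, 0, 0, -8, 0, 0, 0, 0.1, 0, 0, 0, 0, 0, 0, 0.1, 0, 0, 0, 0, 0, 0, 0.4, 0, 0, 0, 0, 0, 0, 0.8, 0, 0, 0, 0, 0, 0, 0.8, 0, 0, 0, 0, 0, 0, 0.8])

```text
time: 54.3
position: [0.498, -0.0156, 0.288]
tcp_rot: [-0.707, 0.0, -0.001, 0.707]
wrist_force: [-1.4, 1.2, 6.1]
finger_gap: 0.0171
```

Emit:
move_arm(motion=[0, 0, 15, 0, 0, 0, 0.8, 0, 0, 25, 0, 0, 0, 0.8, 0, 10, 20, 0, 0, 0, 0.8, 0, 25, 0, 0, 0, 0, 0.8, 3, 35, 0, 0, 0, 0, 0.8, 5, 40, 0, 0, 0, 0, 0.8, 5, 40, 0, 0, 0, 0, 0.8, 7, 40, 0, 0, 0, 0, 0.8, 10, 35, 0, 0, 0, 0, 0.8, 10, 25, 0, 0, 0, 0, 0.8, 0, 10, 0, 0, 0, 0, 0.8, 0, 0, 0, 0, 0, 0, 0.8])

```text
time: 55.8
position: [0.5374, 0.2449, 0.3473]
tcp_rot: [-0.707, 0.0, -0.0, 0.707]
wrist_force: [0.0, 0.1, -2.3]
finger_gap: 0.0171
```

```bash
python3 - <<'E'
from h import *
c=cam("wrist");save(c,"w26",None,1.4);np.savez("wr14.npz",**c)
a=cam("side");save(a,"d26",(190,200,390,360),4);np.savez("side4.npz",**a)
b=cam("scene");save(b,"s26",(240,170,460,320),3.5);np.savez("scene4.npz",**b)
E
```

```text
(no output)
```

View pics/w26.png

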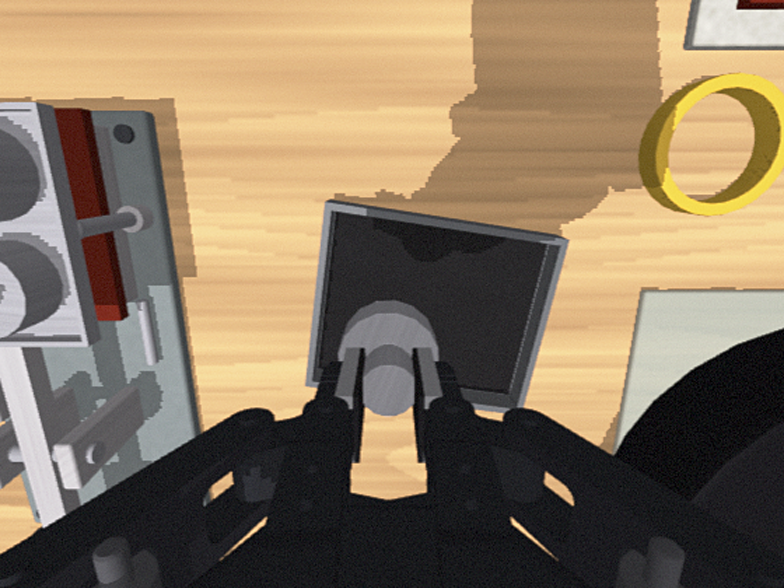

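View pics/s26.png

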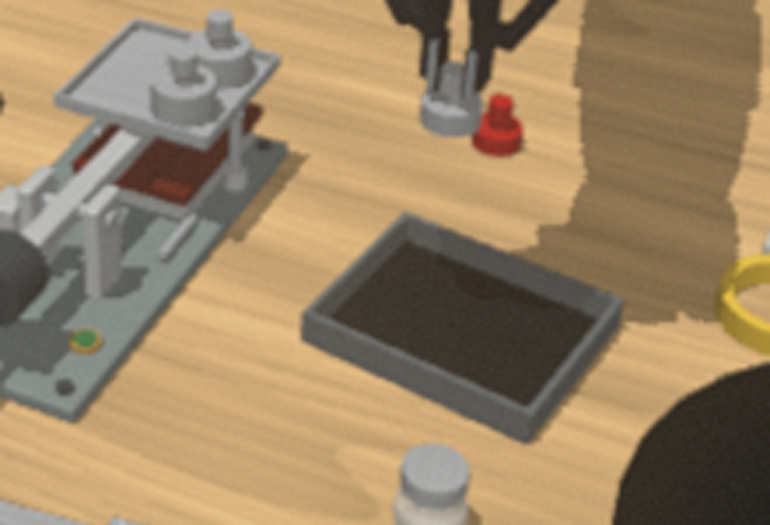

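```bash
cat > tray.py <<'E'
from h import *
def tray(c,C,k=1.4,dx=0.0025):
    P=np.array([atz(c,u/k,v/k,.026)[:2] for u,v in C])  # mm, mp, pp, pm
    print(P, np.linalg.norm(P-np.roll(P,-1,0),axis=1))
    m=P.mean(0)+[dx,0];ey=P[1]-P[0]+P[2]-P[3];yaw=np.arctan2(-ey[0],ey[1]);print("centre",m,"yaw",yaw)
    ex=np.array([np.cos(yaw),np.sin(yaw)]);ey=np.array([-ex[1],ex[0]])
    for n,q in dict(L1=(-28,-38),L2=(28,-38),small=(0,38)).items(): print(n,m+(ex*q[0]+ey*q[1])/1e3)
E
python3 - <<'E'
from tray import *
tray(static("wr14"),((328,201),(568,239),(522,411),(306,387)))
plan([.57,.31,.3473],tgt([0,0,-1],[0,1,0]))
E
```

```text
[[0.4865 0.2042]
 [0.5123 0.3684]
 [0.6468 0.3486]
 [0.6258 0.1817]] [0.1662 0.1359 0.1683 0.141 ]
centre [0.5703 0.2757] yaw -0.1402955434491138
L1 [0.5373 0.242 ]
L2 [0.5928 0.2342]
small [0.5757 0.3133]
flip1: d_mm [32.4 66.2 -0.1] rv [-0.     0.     0.002] min rows 1.1
flip-1: d_mm [32.4 66.2 -0.1] rv [ 0.001  0.    -3.139] min rows 17.4
```

Emit:
move_arm(motion=[10, 20, 0, 0, 0, 0, 0.8, 16, 30, 0, 0, 0, 0, 0.8, 10, 17, -5, 0, 0, 0, 0.8, 0.5, 0, -25, 0, 0, 0, 0.8, 0, 0, -30, 0, 0, 0, 0.8, 0, 0, -30, 0, 0, 0, 0.8, 0, 0, -25, 0, 0, 0, 0.8, 0, 0, -15, 0, 0, 0, 0.8, 0, 0, -8, 0, 0, 0, 0.8, 0, 0, -2, 0, 0, 0, 0.8, 0, 0, 0, 0, 0, 0, 0.8])

```text
time: 57.32
position: [0.5746, 0.3115, 0.208]
tcp_rot: [-0.707, 0.0, -0.001, 0.707]
wrist_force: [0.1, -0.7, -2.3]
finger_gap: 0.0172
```

Emit:
move_arm(motion=[0, 0, -2, 0, 0, 0, 0.8, 0, 0, -1.5, 0, 0, 0, 0.8, 0, 0, 0, 0, 0, 0, 0.8])

```text
time: 57.7
position: [0.5744, 0.3116, 0.2039]
tcp_rot: [-0.707, 0.0, -0.001, 0.707]
wrist_force: [0.9, 0.2, -0.2]
finger_gap: 0.0172
```

Emit:
move_arm(motion=[0, 0, -0.8, 0, 0, 0, 0.8, 0, 0, 0, 0, 0, 0, 0.8, 0, 0, 0, 0, 0, 0, 0.8])

```text
time: 58.08
position: [0.5745, 0.3116, 0.2038]
tcp_rot: [-0.707, 0.0, -0.001, 0.707]
wrist_force: [-2.8, -1.4, 5.5]
finger_gap: 0.0173
```

Contact. Release, and return to the pan for the large weight at (.468,.041).

Emit:
move_arm(motion=[0, 0, 0.3, 0, 0, 0, 0.5, 0, 0, 0, 0, 0, 0, 0.2, 0, 0, 0, 0, 0, 0, 0, 0, 0, 10, 0, 0, 0, 0, 0, 0, 30, 0, 0, 0, 0, 0, 0, 40, 0, 0, 0, 0, 0, -10, 40, 0, 0, 0, 0, -5, -30, 30, 0, 0, 0, 0, -10, -40, 0, 0, 0, 0, 0, -20, -40, 0, 0, 0, 0, 0, -20, -40, 0, 0, 0, 0, 0, -20, -40, 0, 0, 0, 0, 0, -20, -40, 0, 0, 0, 0, 0, -12, -30, 0, 0, 0, 0, 0, 0, 0, 0, 0, 0, 0, 0, 0, 0, 0, 0, 0, 0, 0])

```text
time: 60.08
position: [0.4674, 0.0417, 0.3538]
tcp_rot: [-0.707, 0.0, -0.001, 0.707]
wrist_force: [0.4, -0.4, 0.9]
finger_gap: 0.043
```

```bash
python3 - <<'E'
from h import *
c=cam("wrist");save(c,"w27",None,1.4);np.savez("wr15.npz",**c);print(proj(c,[.4677,.041,.14])*1.4)
plan([.4677,.041,.2955],tgt([0,0,-1],[0,1,0]))
b=cam("scene");save(b,"s27",(240,170,460,320),3.5)
E
```

```text
[387.7622 330.4264]
flip1: d_mm [  0.2  -0.9 -58.1] rv [-0.001  0.001  0.001] min rows 0.9
flip-1: d_mm [  0.2  -0.9 -58.1] rv [ 0.002  0.001 -3.14 ] min rows 17.4
```

View pics/w27.png

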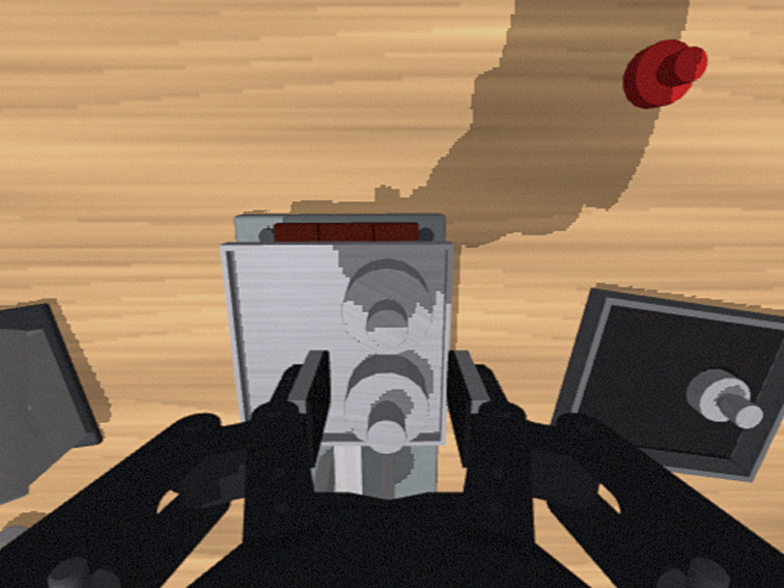

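View pics/s27.png

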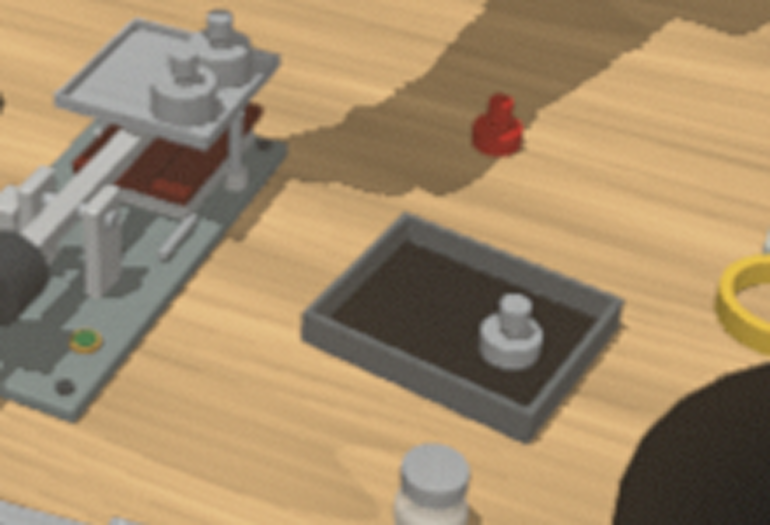

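Small weight stands in the tray (512,335). Knob under gripper at (386,323), as expected. Grasp.

Emit:
move_arm(motion=[0, -0.8, -15, 0, 0, 0, 0, 0, 0, -18, 0, 0, 0, 0, 0, 0, -14, 0, 0, 0, 0, 0, 0, -8, 0, 0, 0, 0.1, 0, 0, -2, 0, 0, 0, 0.1, 0, 0, 0, 0, 0, 0, 0.4, 0, 0, 0, 0, 0, 0, 0.8, 0, 0, 0, 0, 0, 0, 0.8, 0, 0, 0, 0, 0, 0, 0.8])

```text
time: 61.3
position: [0.4674, 0.0407, 0.2968]
tcp_rot: [-0.707, 0.0, -0.001, 0.707]
wrist_force: [-1.9, 2.3, 4.6]
finger_gap: 0.0171
```

Emit:
move_arm(motion=[0, 0, 15, 0, 0, 0, 0.8, 0, 0, 25, 0, 0, 0, 0.8, 0, 10, 15, 0, 0, 0, 0.8, 5, 25, 0, 0, 0, 0, 0.8, 10, 35, 0, 0, 0, 0, 0.8, 12, 40, 0, 0, 0, 0, 0.8, 15, 40, 0, 0, 0, 0, 0.8, 15, 30, 0, 0, 0, 0, 0.8, 11, 17, 0, 0, 0, 0, 0.8, 0.5, 5, 0, 0, 0, 0, 0.8, 0, 0, 0, 0, 0, 0, 0.8])

```text
time: 62.68
position: [0.5354, 0.2429, 0.3509]
tcp_rot: [-0.707, 0.001, -0.0, 0.707]
wrist_force: [0.3, -0.2, -4.5]
finger_gap: 0.0168
```

```bash
python3 - <<'E'
from h import *
c=cam("wrist");save(c,"w28",None,1.4);np.savez("wr16.npz",**c)
b=cam("scene");save(b,"s28",(240,170,460,320),3.5)
plan([.536,.243,.215],tgt([0,0,-1],[0,1,0]))
E
```

```text
flip1: d_mm [   0.6    0.7 -136.2] rv [-0.     0.     0.002] min rows 2.2
flip-1: d_mm [   0.6    0.7 -136.2] rv [ 0.    0.   -3.14] min rows 17.4
```

View pics/w28.png

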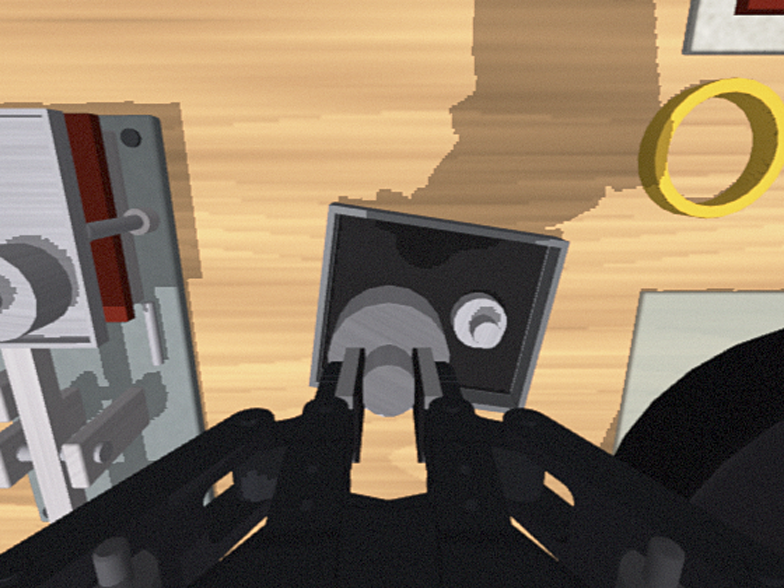

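View pics/s28.png

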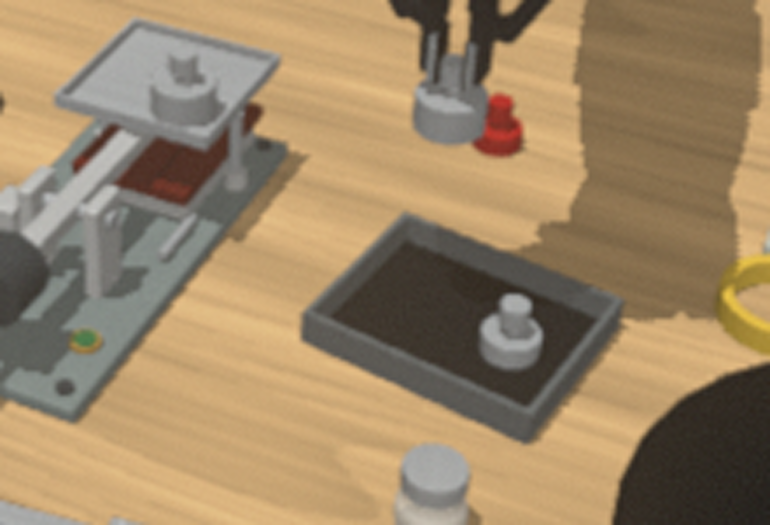

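Emit:
move_arm(motion=[0.5, 0.5, -20, 0, 0, 0, 0.8, 0, 0, -30, 0, 0, 0, 0.8, 0, 0, -30, 0, 0, 0, 0.8, 0, 0, -28, 0, 0, 0, 0.8, 0, 0, -16, 0, 0, 0, 0.8, 0, 0, -8, 0, 0, 0, 0.8, 0, 0, -3, 0, 0, 0, 0.8, 0, 0, -2, 0, 0, 0, 0.8, 0, 0, 0, 0, 0, 0, 0.8])

```text
time: 63.9
position: [0.5365, 0.2433, 0.2148]
tcp_rot: [-0.707, 0.0, -0.001, 0.707]
wrist_force: [0.1, 0.4, -4.1]
finger_gap: 0.0172
```

Emit:
move_arm(motion=[0, 0, -1.5, 0, 0, 0, 0.8, 0, 0, -1.2, 0, 0, 0, 0.8, 0, 0, 0, 0, 0, 0, 0.8])

```text
time: 64.28
position: [0.5366, 0.2433, 0.2127]
tcp_rot: [-0.707, -0.0, -0.001, 0.707]
wrist_force: [-2.9, 0.6, 5.6]
finger_gap: 0.017
```

Emit:
move_arm(motion=[0, 0, 0.3, 0, 0, 0, 0.5, 0, 0, 0, 0, 0, 0, 0.2, 0, 0, 0, 0, 0, 0, 0, 0, 0, 10, 0, 0, 0, 0, 0, 0, 30, 0, 0, 0, 0, 0, 0, 40, 0, 0, 0, 0, 0, -10, 40, 0, 0, 0, 0, 0, -30, 22, 0, 0, 0, 0, -2, -40, 0, 0, 0, 0, 0, -2, -40, 0, 0, 0, 0, 0, -2, -40, 0, 0, 0, 0, 0, -3, -30, 0, 0, 0, 0, 0, 0, -13, 0, 0, 0, 0, 0, 0, 0, 0, 0, 0, 0, 0, 0, 0, 0, 0, 0, 0, 0])

```text
time: 66.15
position: [0.5273, 0.041, 0.3539]
tcp_rot: [-0.707, 0.0, -0.0, 0.707]
wrist_force: [0.3, 0.5, -0.6]
finger_gap: 0.0429
```

```bash
python3 - <<'E'
from h import *
c=cam("wrist");save(c,"w29",None,1.4);np.savez("wr17.npz",**c);print(proj(c,[.527,.040,.14])*1.4)
plan([.5268,.0402,.2955],tgt([0,0,-1],[0,1,0]))
b=cam("scene");save(b,"s29",(240,170,460,320),3.5)
E
```

```text
[386.876  329.5041]
flip1: d_mm [ -0.5  -0.9 -58.3] rv [-0.001  0.     0.001] min rows 0.9
flip-1: d_mm [ -0.5  -0.9 -58.3] rv [ 0.001  0.001 -3.141] min rows 17.5
```

View pics/w29.png

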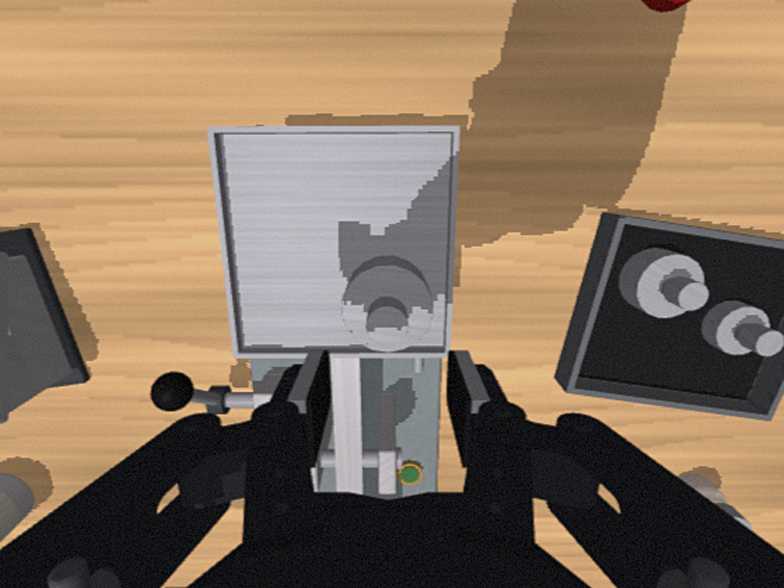

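View pics/s29.png

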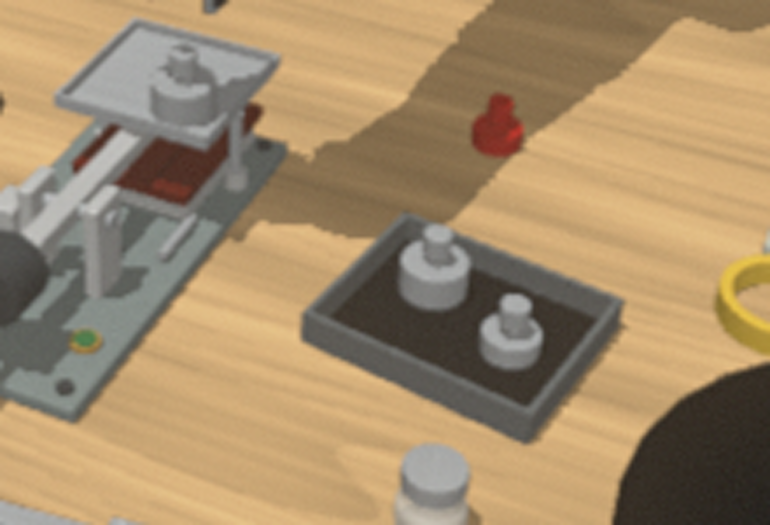

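Emit:
move_arm(motion=[-1.5, -0.8, -15, 0, 0, 0, 0, 0, 0, -18, 0, 0, 0, 0, 0, 0, -14, 0, 0, 0, 0, 0, 0, -8, 0, 0, 0, 0.1, 0, 0, -2, 0, 0, 0, 0.1, 0, 0, 0, 0, 0, 0, 0.4, 0, 0, 0, 0, 0, 0, 0.8, 0, 0, 0, 0, 0, 0, 0.8, 0, 0, 0, 0, 0, 0, 0.8])

```text
time: 67.38
position: [0.5259, 0.0394, 0.2974]
tcp_rot: [-0.707, 0.0, -0.001, 0.707]
wrist_force: [-1.0, 2.3, 6.1]
finger_gap: 0.0173
```

Emit:
move_arm(motion=[0, 0, 15, 0, 0, 0, 0.8, 0, 0, 25, 0, 0, 0, 0.8, 0, 10, 15, 0, 0, 0, 0.8, 5, 25, 0, 0, 0, 0, 0.8, 10, 35, 0, 0, 0, 0, 0.8, 12, 40, 0, 0, 0, 0, 0.8, 14, 40, 0, 0, 0, 0, 0.8, 14, 25, 0, 0, 0, 0, 0.8, 10, 15, 0, 0, 0, 0, 0.8, 1, 5.5, 0, 0, 0, 0, 0.8, 0, 0, 0, 0, 0, 0, 0.8])

```text
time: 68.75
position: [0.5914, 0.2352, 0.3515]
tcp_rot: [-0.707, 0.001, -0.0, 0.707]
wrist_force: [0.2, -0.1, -5.0]
finger_gap: 0.017
```

```bash
python3 - <<'E'
from h import *
c=cam("wrist");save(c,"w30",None,1.4);np.savez("wr18.npz",**c)
b=cam("scene");save(b,"s30",(240,170,460,320),3.5)
plan([.592,.235,.215],tgt([0,0,-1],[0,1,0]))
E
```

```text
flip1: d_mm [   0.5    0.5 -136.8] rv [-0.     0.     0.002] min rows 2.2
flip-1: d_mm [   0.5    0.5 -136.8] rv [ 0.    0.   -3.14] min rows 17.4
```

View pics/w30.png

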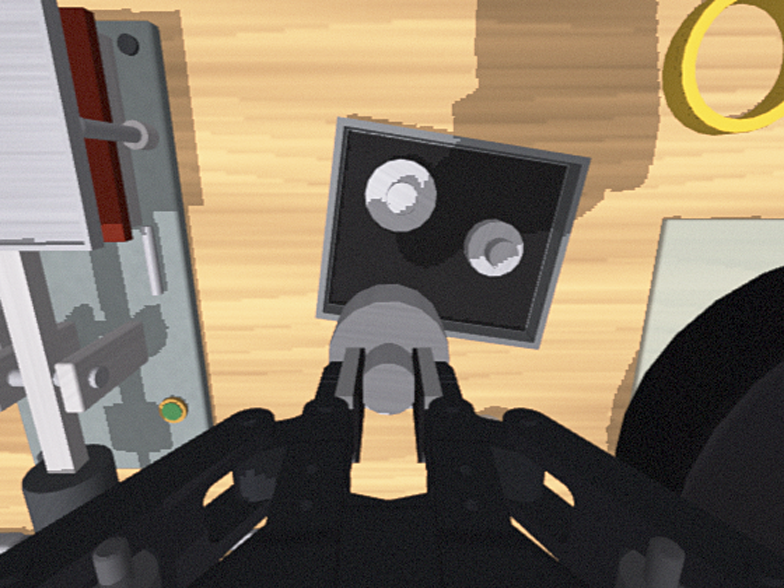

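View pics/s30.png

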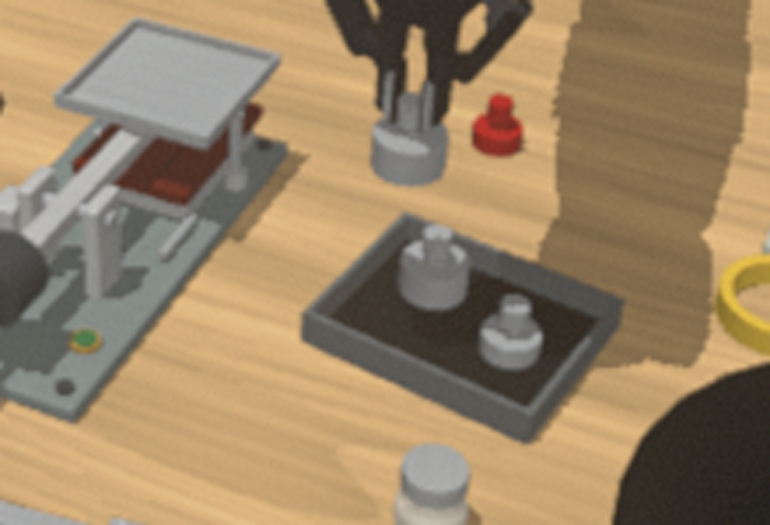

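```bash
python3 - <<'E'
from tray import *
c=static("wr18")
tray(c,((338,119),(590,159),(538,349),(317,318)))
print(atz(c,401/1.4,197/1.4,.055),atz(c,498/1.4,250/1.4,.046))
E
```

```text
[[0.4888 0.2024]
 [0.5137 0.3687]
 [0.6503 0.3477]
 [0.6252 0.1822]] [0.1681 0.1382 0.1674 0.1379]
centre [0.572  0.2753] yaw -0.1492642781289574
L1 [0.5387 0.2418]
L2 [0.594  0.2335]
small [0.5777 0.3128]
[0.5363 0.2426 0.055 ] [0.5709 0.3068 0.046 ]
```

Emit:
move_arm(motion=[1.5, 0, -20, 0, 0, 0, 0.8, 0, 0, -30, 0, 0, 0, 0.8, 0, 0, -30, 0, 0, 0, 0.8, 0, 0, -28, 0, 0, 0, 0.8, 0, 0, -16, 0, 0, 0, 0.8, 0, 0, -8, 0, 0, 0, 0.8, 0, 0, -3, 0, 0, 0, 0.8, 0, 0, -2, 0, 0, 0, 0.8, 0, 0, 0, 0, 0, 0, 0.8])

```text
time: 69.97
position: [0.5935, 0.2349, 0.2154]
tcp_rot: [-0.707, 0.0, -0.001, 0.707]
wrist_force: [0.0, 0.7, -4.9]
finger_gap: 0.0172
```

Emit:
move_arm(motion=[0, 0, -1.5, 0, 0, 0, 0.8, 0, 0, -1.5, 0, 0, 0, 0.8, 0, 0, 0, 0, 0, 0, 0.8])

```text
time: 70.35
position: [0.5935, 0.235, 0.2129]
tcp_rot: [-0.707, -0.0, -0.001, 0.707]
wrist_force: [-3.6, 0.5, 4.2]
finger_gap: 0.0171
```

Emit:
move_arm(motion=[0, 0, 0.3, 0, 0, 0, 0.5, 0, 0, 0, 0, 0, 0, 0.2, 0, 0, 0, 0, 0, 0, 0, 0, 0, 10, 0, 0, 0, 0, 0, 0, 30, 0, 0, 0, 0, 0, 0, 40, 0, 0, 0, 0, 0, -10, 40, 0, 0, 0, 0, -5, -30, 25, 0, 0, 0, 0, -10, -40, 0, 0, 0, 0, 0, -15, -40, 0, 0, 0, 0, 0, -15, -40, 0, 0, 0, 0, 0, -15, -40, 0, 0, 0, 0, 0, -10, -40, 0, 0, 0, 0, 0, -5, -40, 0, 0, 0, 0, 0, 0, 0, 0, 0, 0, 0, 0])

```text
time: 72.22
position: [0.518, -0.0473, 0.3579]
tcp_rot: [0.707, -0.001, 0.002, -0.707]
wrist_force: [-0.0, 0.1, 0.1]
finger_gap: 0.0431
```

```bash
python3 - <<'E'
from h import *
yaw=.16
z=np.array([-np.sin(.436)*np.cos(yaw),-np.sin(.436)*np.sin(yaw),np.cos(.436)])
k=np.array([.5408,-.2893,.0838])
plan(k+z*.266,tgt(-z,[-np.sin(yaw),np.cos(yaw),0]))
a=cam("side");save(a,"d31",(190,200,390,360),4)
b=cam("scene");save(b,"s31",(240,170,460,320),3.5)
E
```

```text
flip1: d_mm [ -88.1 -259.9  -33. ] rv [ 0.034 -0.434  0.162] min rows 4.2
flip-1: d_mm [ -88.1 -259.9  -33. ] rv [ 0.647  0.05  -2.909] min rows 16.6
```

View pics/s31.png

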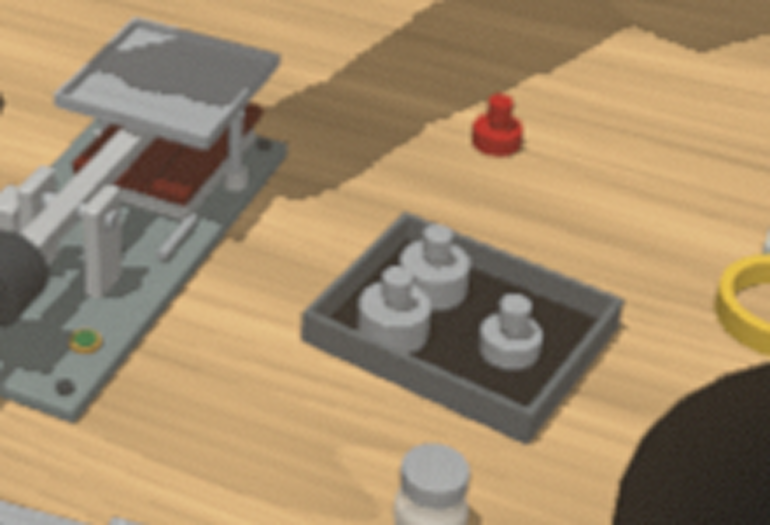

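View pics/d31.png

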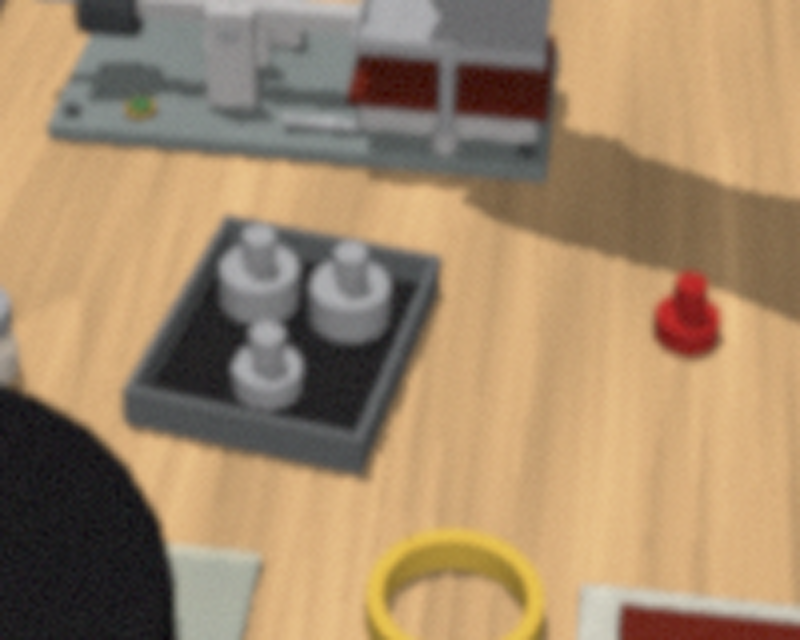

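Emit:
move_arm(motion=[-11, -32.5, -4, 0.004, -0.054, 0.02, 0.5, -11, -32.5, -4, 0.004, -0.054, 0.02, 1, -11, -32.5, -4, 0.004, -0.054, 0.02, 1, -11, -32.5, -4, 0.004, -0.054, 0.02, 1, -11, -32.5, -4, 0.004, -0.054, 0.02, 1, -11, -32.5, -4, 0.004, -0.054, 0.02, 1, -11, -32.5, -4, 0.005, -0.055, 0.021, 1, -11, -32.5, -5, 0.005, -0.055, 0.021, 1, 0, 0, 0, 0, 0, 0, 1, 0, 0, 0, 0, 0, 0, 1], newtons=40)

```text
time: 73.58
position: [0.4308, -0.3042, 0.3243]
tcp_rot: [-0.676, -0.208, -0.096, 0.701]
wrist_force: [-0.3, -0.4, -0.1]
finger_gap: -0.0005
```

```bash
python3 - <<'E'
from h import *
c=cam("wrist");save(c,"w32",None,1.4);np.savez("wr19.npz",**c)
yaw=.16
z=np.array([-np.sin(.436)*np.cos(yaw),-np.sin(.436)*np.sin(yaw),np.cos(.436)])
k=np.array([.5408,-.2893,.0838])
print("top pred",proj(c,k+z*.023)*1.4)
plan(k+z*(.173+.023+.003),tgt(-z,[-np.sin(yaw),np.cos(yaw),0]))
b=cam("scene");save(b,"s32",(140,130,330,270),4)
E
```

```text
top pred [383.3062 310.3138]
flip1: d_mm [ 26.9   1.3 -60.2] rv [ 0.    -0.001 -0.004] min rows 1.0
flip-1: d_mm [ 26.9   1.3 -60.2] rv [-1.307 -0.213  2.845] min rows 17.4
```

View pics/w32.png

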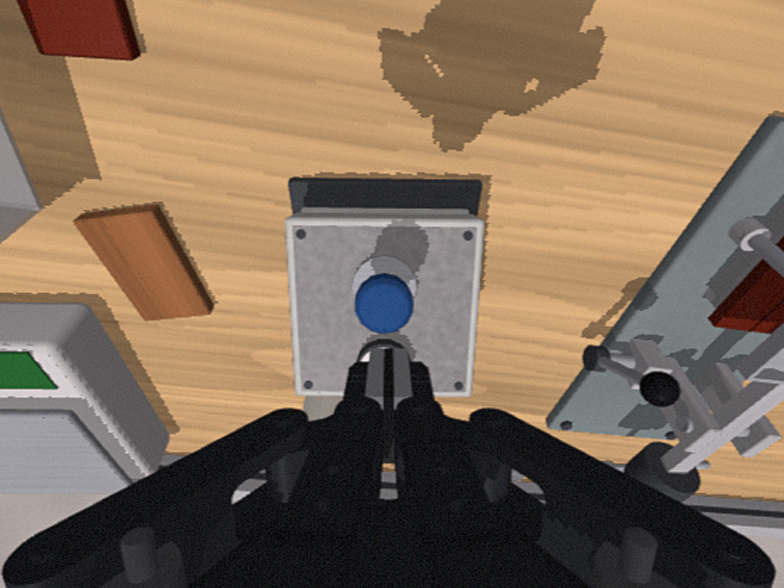

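View pics/s32.png

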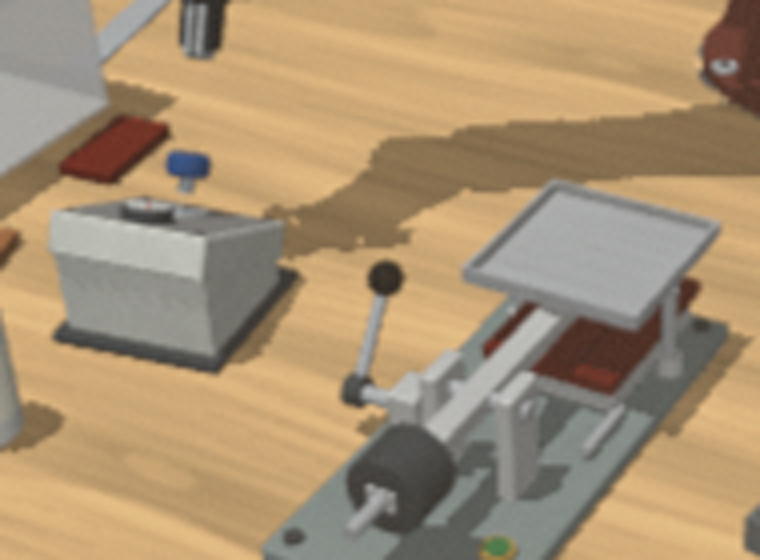

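Emit:
move_arm(motion=[5.4, 0.5, -12, 0, 0, 0, 1, 5.4, 0.4, -12, 0, 0, 0, 1, 5.4, 0.4, -12, 0, 0, 0, 1, 5.4, 0, -12, 0, 0, 0, 1, 5.4, 0, -12, 0, 0, 0, 1, 0.8, 0.1, -1.8, 0, 0, 0, 1, 0.8, 0.1, -1.8, 0, 0, 0, 1, 0.8, 0.1, -1.8, 0, 0, 0, 1])

```text
time: 74.68
position: [0.4594, -0.3035, 0.2592]
tcp_rot: [-0.676, -0.208, -0.096, 0.701]
wrist_force: [-5.2, 1.8, 4.9]
finger_gap: 0.0002
```

Emit:
move_arm(motion=[0.8, 0.1, -1.8, 0, 0, 0, 1, 0.8, 0.1, -1.8, 0, 0, 0, 1, 0.8, 0.1, -1.8, 0, 0, 0, 1, 0.8, 0.1, -1.8, 0, 0, 0, 1, 0.8, 0.1, -1.8, 0, 0, 0, 1, 0, 0, 0, 0, 0, 0, 1])

```text
time: 75.42
position: [0.4637, -0.3029, 0.2493]
tcp_rot: [-0.676, -0.208, -0.096, 0.701]
wrist_force: [0.3, -0.6, -0.3]
finger_gap: 0.0001
```

Emit:
move_arm(motion=[0.8, 0.1, -1.8, 0, 0, 0, 1, 0.8, 0.1, -1.8, 0, 0, 0, 1, 0.8, 0.1, -1.8, 0, 0, 0, 1, 0.4, 0.1, -0.9, 0, 0, 0, 1])

```text
time: 75.92
position: [0.4654, -0.3033, 0.2485]
tcp_rot: [-0.677, -0.207, -0.096, 0.7]
wrist_force: [-57.9, 17.0, 62.2]
finger_gap: 0.0002
```

Emit:
move_arm(motion=[-4, -0.5, 9, 0, 0, 0, 1, -8, -1, 18, 0, 0, 0, 1, -12, -2, 25, 0, 0, 0, 1, -12, -2, 25, 0, 0, 0, 1, 0, 0, 0, 0, 0, 0, 1])

```text
time: 76.55
position: [0.4305, -0.3089, 0.3224]
tcp_rot: [-0.677, -0.209, -0.097, 0.699]
wrist_force: [-0.3, -0.1, 1.2]
finger_gap: -0.0
```

```bash
python3 - <<'E'
from h import *
c=cam("wrist");save(c,"w33",None,1.4)
b=cam("scene");save(b,"s33",(140,150,330,290),4);save(b,"s33f")
a=cam("side");save(a,"d33",(190,100,350,230),5)
E
```

```text
(no output)
```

View pics/w33.png

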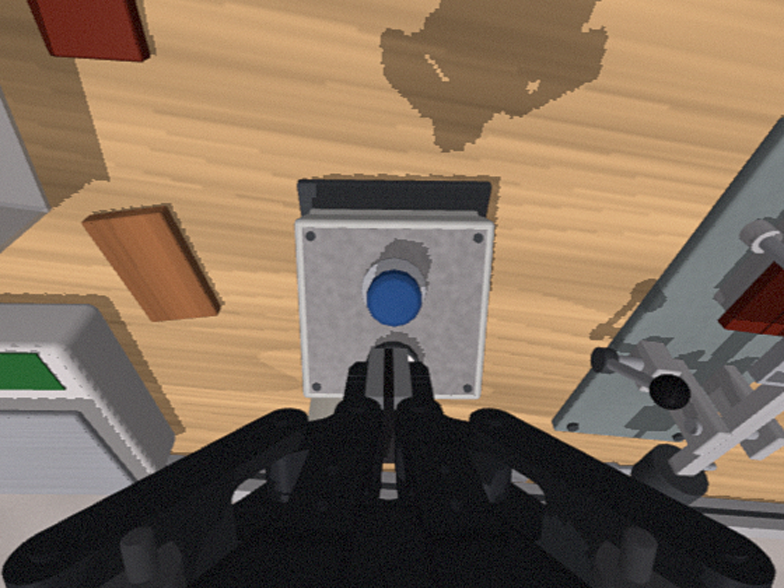

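View pics/s33.png

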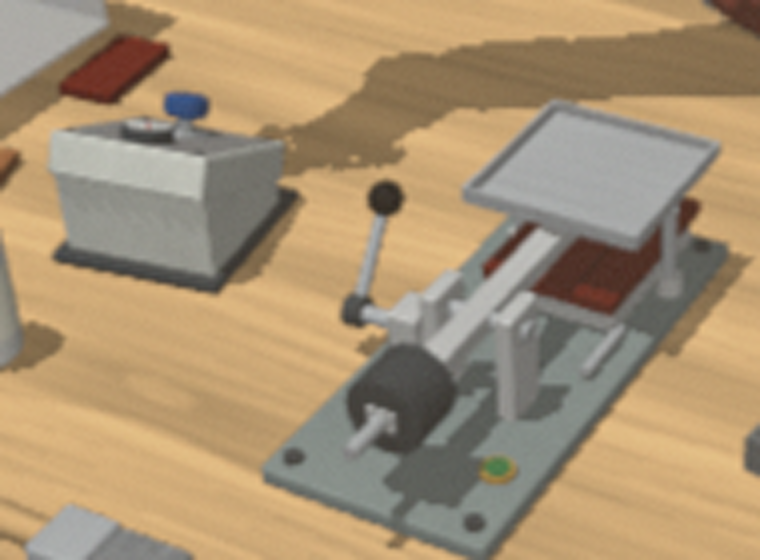

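View pics/d33.png

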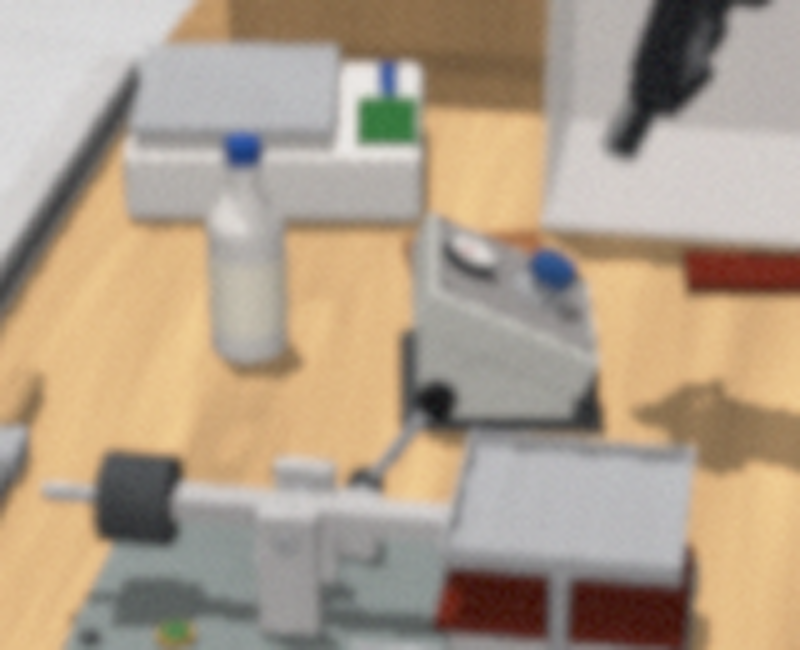

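View pics/s33f.png

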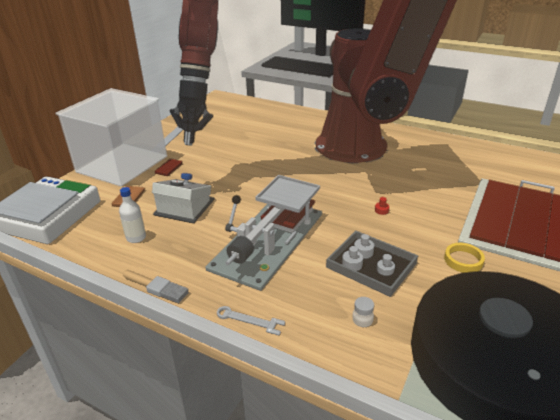

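```bash
python3 -c "
from workcell import *
print(sign_off())"
```

```text
the job is handed in; nothing more can be done
None
```

I ran the load test in the order asked and handed it in at about 77 s, inside the 208 s limit.

- **Suction:** I pulled the valve knob out to its detent before loading the pan.
- **Weights:** Three weights were on the bench, two large and one small. All stood on the pan with the beam arrested, and I left the red look-alike alone.
- **Test:** I swung the lever to the far stop and held it there about 4.6 s. I then swung it back to the arrest stop with the weights and suction still on.
- **Putting away:** I stood all three weights in the tray and pushed the knob home.

**Last checks:**
- **Pictures:** They show the three weights upright in the tray and the pan empty and level. The lever ball is back at its starting pixel, within 1 px.
- **Knob:** It is at its original pushed-in position, and the gripper touches nothing.
- **Bystanders:** They look unmoved in the final picture. I did not measure them.

**What went less smoothly:**
- **Lever:** The ball slipped twice out of a sideways grip on the way over, so the lever paused about half-way. I finished with the jaws fore and aft, so the beam came down in stages but stayed under the lever's control.
- **Forces:** Fingertip force reached about 87 N when the knob hit its end stop, which is under the 120 N wrist limit. It was about 32 N at the far lever stop.
- **Stylus contact:** The time is inferred from the lever, at roughly 4.6 to 6 s. I did not see the stylus touch the sample.

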